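Close the paint sample tins at the pedal press and eject them

TASK

Close the paint sample tins with the pedal press, one at a time and from palest to darkest: white, yellow, red, blue (not every colour is there each time). For each, stand it centrally in the press's green nest, press the pedal right down to its stop so that the lid goes home and let it come up, then swing the red ejector lever right to its stop to push the tin out along the lane and let it return before loading the next. At the end all tins stand closed and upright between the rails of the outfeed lane, clear of the nest, pedal and lever are back at rest, and the other things on the bench have been left alone.

Things in the scene. Friction and masses are not known exactly. Their poses are not given: they have to be found in the camera images.
- station: Blue lid press with ejector and outfeed lane, one fixed unit. All coordinates given below as x, y, z are mm in this frame: origin on the table under the centre of the nest, x away from the robot, y along the lane (ejecting direction), z up. A steel bed 10 mm high carries nest and lane.
- nest (a point): Centre of the nest, a green disc 72 mm across on the bed's top face (z = 10), where a tin stands to be pressed.
- lane (a point): Point on the bed at x 0, y 110, z 10, on the lane's centre line. The lane runs along +y from the nest between two rails (inner faces at x -37 and +37, tops at z 19) to a low end stop at y 367.
- pusher_face (a point): Foot of the white pusher's face on the centre line, facing +y; y -98 at rest. The plate is 66 mm wide, from z 13 to 49. The lever drives it 175 mm along +y (146 mm per rad), so a tin from the nest ends with its centre at y 110 and pushes earlier tins ahead of it.
- press_hinge (a point): Hinge of the orange press arm, x 150, y 0, z 95. At rest the arm stands nearly upright, all of it beyond x 80, up to z 265, 40 mm wide. Pressing the pedal swings it down level over the nest (then it reaches to x -20, z 74 to 103); keep the gripper out of its way.
- press_pad (a point): Centre of the under face of the steel pad (40 mm across) at the end of the press arm; over the nest's centre at z 74 when the pedal is at its stop.
- pedal (a joint): Pedal angle, rad: 0 at rest (up), 0.50 at its stop. The arm follows it (2.6 rad per rad) and pushes the lid in (about 11 mm) only in the last 0.03 rad. It springs back up, and the arm with it, when let go. Pressed 80 mm from its hinge it takes 4 N at first, up to 20 N at the end of the stroke.
- pedal_hinge (a point): Middle of the pedal's hinge line (along y), x -56, y 0, z 32. The pedal is a black plate with yellow strips, 88 mm wide, reaching 114 mm from the hinge towards the robot, sloping up that way by 0.57 rad at rest, 0.07 rad at its stop; its top face is 7 mm above the line from the hinge.
- lever (a joint): Ejector lever angle, rad: 0 at rest (leaning 0.6 rad from upright towards -y), 1.2 at its stop (leaning 0.6 rad towards +y). Steel rod 14 mm thick with a red ball, hinged along x at x -30, y -190, z 26. It takes 2 to 15 N at the ball and springs back within about 1 s when let go.
- lever_knob (a point): Centre of the lever's red ball, 36 mm across, 160 mm from the lever's hinge; moves with the lever.
- white_mid (a point): The white sample tin (may be absent): upright metal tin with a white band and a white lid, body 66 mm across and 62 mm high, about 0.37 kg. The point is on its axis half-way up the body, 31 mm above its underside; z is its axis.
- white_lid (a joint): How far the white tin's plug lid (55 mm across) is pushed in, m: 0 with its top 13 mm above the tin's rim, 0.012 fully in; over 0.007 counts as home. It stays where it is pushed; 2 to 3 N moves it.
- yellow_mid (a point): The yellow sample tin (may be absent): upright metal tin with a yellow band and a yellow lid, body 66 mm across and 62 mm high, about 0.37 kg. The point is on its axis half-way up the body, 31 mm above its underside; z is its axis.
- yellow_lid (a joint): How far the yellow tin's plug lid (55 mm across) is pushed in, m: 0 with its top 13 mm above the tin's rim, 0.012 fully in; over 0.007 counts as home. It stays where it is pushed; 2 to 3 N moves it.
- red_mid (a point): The red sample tin (may be absent): upright metal tin with a red band and a red lid, body 66 mm across and 62 mm high, about 0.37 kg. The point is on its axis half-way up the body, 31 mm above its underside; z is its axis.
- red_lid (a joint): How far the red tin's plug lid (55 mm across) is pushed in, m: 0 with its top 13 mm above the tin's rim, 0.012 fully in; over 0.007 counts as home. It stays where it is pushed; 2 to 3 N moves it.
- blue_mid (a point): The blue sample tin (may be absent): upright metal tin with a blue band and a blue lid, body 66 mm across and 62 mm high, about 0.37 kg. The point is on its axis half-way up the body, 31 mm above its underside; z is its axis.
- blue_lid (a joint): How far the blue tin's plug lid (55 mm across) is pushed in, m: 0 with its top 13 mm above the tin's rim, 0.012 fully in; over 0.007 counts as home. It stays where it is pushed; 2 to 3 N moves it.
- mixing_cup: Bystander to leave alone: clear plastic mixing cup, 90 mm across, 110 mm high.
- hardener: Bystander to leave alone: blue hardener bottle, 64 mm across, 150 mm high.
- tape_roll: Bystander to leave alone: roll of yellow masking tape, 96 mm across, 25 mm high.
- spatula: Bystander to leave alone: spatula lying on the bench, 200 mm long, its origin under its middle.
- primer_can: Bystander to leave alone: green-labelled primer can, 90 mm across, 120 mm high.
Things that resemble listed ones, but are neither listed nor needed, are in the scene too. What is meant by the part that bears blue_mid is not black, pink or turquoise, and is the larger of those in its own colour.

How it is judged (in metres and radians):
On the way, in this order (a step that is already met when the one before it is completed fails the run):
1. the white tin's lid is pushed home by the press: its pad brought right down on the tin standing in the nest (value of joint white_lid above 0.007 m and z of press_pad in the frame of white_mid below 0.04 m and horizontal distance between white_mid and nest below 0.015 m), for 0.1 s.
2. the white tin is ejected: the lever-driven pusher, at the end of its stroke, has it out along the lane (y of white_mid in the frame of station above 0.098 m and distance between pusher_face and white_mid below 0.052 m and x of white_mid in the frame of station between -0.012 and 0.012 m), for 0.1 s.
3. the yellow tin's lid is pushed home by the press: its pad brought right down on the tin standing in the nest (value of joint yellow_lid above 0.007 m and z of press_pad in the frame of yellow_mid below 0.04 m and horizontal distance between yellow_mid and nest below 0.015 m), for 0.1 s.
4. the yellow tin is ejected: the lever-driven pusher, at the end of its stroke, has it out along the lane (y of yellow_mid in the frame of station above 0.098 m and distance between pusher_face and yellow_mid below 0.052 m and x of yellow_mid in the frame of station between -0.012 and 0.012 m), for 0.1 s.
5. the red tin's lid is pushed home by the press: its pad brought right down on the tin standing in the nest (value of joint red_lid above 0.007 m and z of press_pad in the frame of red_mid below 0.04 m and horizontal distance between red_mid and nest below 0.015 m), for 0.1 s.
6. the red tin is ejected: the lever-driven pusher, at the end of its stroke, has it out along the lane (y of red_mid in the frame of station above 0.098 m and distance between pusher_face and red_mid below 0.052 m and x of red_mid in the frame of station between -0.012 and 0.012 m), for 0.1 s.
7. the blue tin's lid is pushed home by the press: its pad brought right down on the tin standing in the nest (value of joint blue_lid above 0.007 m and z of press_pad in the frame of blue_mid below 0.04 m and horizontal distance between blue_mid and nest below 0.015 m), for 0.1 s.
8. the blue tin is ejected: the lever-driven pusher, at the end of its stroke, has it out along the lane (y of blue_mid in the frame of station above 0.098 m and distance between pusher_face and blue_mid below 0.052 m and x of blue_mid in the frame of station between -0.012 and 0.012 m), for 0.1 s.
At the end, for the whole second after the job is handed in: Every tin present stands upright on the lane's bed (centre 85 to 360 mm from the nest along the lane, within 12 mm of its centre line, tilted less than 0.1 rad), its lid pushed in over 7 mm; pedal within 0.05 rad and lever within 0.1 rad of rest (y of white_mid in the frame of station between 0.085 and 0.36 m and x of white_mid in the frame of station between -0.012 and 0.012 m and z of white_mid in the frame of station between 0.036 and 0.046 m and value of joint each of white_lid, yellow_lid, red_lid, blue_lid above 0.007 m and angle between each of white_mid, yellow_mid, red_mid, blue_mid's own z axis and vertical below 0.1 rad and y of yellow_mid in the frame of station between 0.085 and 0.36 m and x of yellow_mid in the frame of station between -0.012 and 0.012 m and z of yellow_mid in the frame of station between 0.036 and 0.046 m and y of red_mid in the frame of station between 0.085 and 0.36 m and x of red_mid in the frame of station between -0.012 and 0.012 m and z of red_mid in the frame of station between 0.036 and 0.046 m and y of blue_mid in the frame of station between 0.085 and 0.36 m and x of blue_mid in the frame of station between -0.012 and 0.012 m and z of blue_mid in the frame of station between 0.036 and 0.046 m and value of joint pedal below 0.05 rad and value of joint lever below 0.1 rad); the robot touches nothing.
It fails at once if a bystander on the bench is moved by more than 40 mm (distance of any of mixing_cup, hardener, tape_roll, spatula, primer_can from where it was at the start of the episode above 0.04 m).
Of white_tin, yellow_tin, red_tin, blue_tin only 3 to 4 are there at a start; the rules pass over those that are not, and their reading is None.
At some moment in a run one of white_tin, yellow_tin, red_tin, blue_tin may be knocked a few centimetres aside while the robot is not near it.
It also fails if it takes over 210 s, if anything falls off the work surface, if the arm or the gripper's body presses on something with over 40 N, if the wrist force passes 120 N, or if a joint passes its speed limit or range.

ROBOT

A 7-joint arm with a two-finger parallel gripper is mounted at the origin on the work surface. World frame = base frame: x ahead of the robot, y to its left, z up, the work surface at z = 0. Lengths are in mm, angles in rad, forces in N, time in s.
With the tool pointing down it reaches from about 400 to 850 mm from the base axis. Payload 6.9 kg.
Tool frame: the origin (TCP) lies between the finger pads; the fingertips stand 14 mm ahead of it and the grasp point (between the pads) lies 5 mm behind it; x points along the fingers, y is the direction in which the jaws open and shut, and the axes are right-handed (so a half turn about x gives the same grasp; the last joint's range is limited). The gripper opens to 85 mm and grips with 20 to 120 N. Pads are 22 mm wide; open, the fingers measure 114 mm over their backs; the gripper's body (76 mm by 85 mm) begins 54 mm behind the grasp point. The pads swing forward as they close: fully open they stand 13 mm farther back than shut.
Start: joints at [1.373, 0.507, -0.238, 1.5, 0.126, 1.149, -0.155], TCP at [186.938, -596.377, 245.275] pointing down, gripper open.
Joint ranges: [-3.08, 3.08], [-0.24, 2.05], [-1.43, 1.35], [0, 2.5], [-1.52, 4.66], [0.17, 1.96], [-2.89, 2.89]. Speed limits (rad/s): [2.39, 2.39, 3.14, 3.14, 3.14, 3.14, 3.14].

INTERFACE

Orientations are given as [roll, pitch, yaw] about the fixed x, y, z axes, in that order (R = Rz(yaw) Ry(pitch) Rx(roll)).
In Python, from rig import arm gives the robot as it stands.
- The arm moves only by the shell command python3 -m jog 'ROWS' [OPENING] [FORCE]. ROWS is JSON, a list that holds one entry, the list of rows, each a list of 6 numbers: the shift along the tool's x, y, z in mm, then the turn, a rotation vector about the tool's x, y, z in rad. In form: [[[dx, dy, dz, rx, ry, rz], ...]]. A call has 1 to 20 rows; each row is the pose to reach, as a shift and turn from the pose measured when the call began, along the tool's axes at that moment; what a row does not reach only later rows make up. A row lasts 1/8 s, in which the tool goes at most 62.5 mm and 10.7 degrees, less where a joint would pass 70% of its speed; a pose out of reach is approached as far as the arm can. A call with a gripper value outside its range is refused whole. OPENING is the finger opening in mm, from 0 to 85.4, set as the call begins (- or left out, the last holds). The fingers move at their own pace and stop on an object; FORCE is the grip in N (left out, the last holds). Time passes only in rows, so rows that repeat a pose let the fingers close. It gives the time, the measured TCP pose, the force and the opening at its end, in the units of the state.
- arm.state(): the state, without advancing time (a new reading comes with each control period).
- arm.grab_frame(name): name is "side" or "top"; returns a dict with "img" (420x560x3 uint8, red, green, blue), "intrinsics" (3x3 intrinsics, pixels), "cam_to_world" (4x4, takes a point from camera to world coordinates). Camera axes: x right, y down, z forward; pixel columns grow to the right and rows downward; lengths in mm; the calibration is good to about 2 mm. A picture is of the moment at which its call begins. There is no depth.
- arm.finish_job(): hands the job in, once; it reports no verdict.
The state is a dict: "t": time; "qpos": joint angles; "dq": joint speeds; "joint_torque": joint torques, N m; "tool_pos": TCP position; "ee_rot": TCP orientation; "contact_force": force on the tool from outside, world axes, zero at the start; "moment": the same for the moment, N m; "opening": finger opening in mm.
Only numpy, scipy, OpenCV 4.12 (cv2) and the standard library are available. Lean on these libraries where they do the work, as an engineer would, in place of code of your own. Each camera call takes 0.05 s, during which the arm holds its last target.

## Working session

There is one attempt and no reset: what is moved stays moved. The work goes in short steps, Python scripts to look and compute and a shell command to move; the robot and the scene stay as the last step left them, time stands still between calls to the robot, and variables do not carry over. Pictures are saved under pics/ and viewed, and the job is handed in when it is done.

```bash
ls; mkdir -p pics
python3 - <<'E'
from rig import arm
import cv2
s=arm.state(); print(s)
for n in("top","side"):
    f=arm.grab_frame(n); cv2.imwrite(f"pics/{n}0.png",f["img"][:,:,::-1]); print(n,f["intrinsics"],f["cam_to_world"])
E
```

```text
pics
{'t': 0.0, 'qpos': array([ 1.37251435,  0.50832645, -0.2375007 ,  1.50115305,  0.12569556,
        1.14887558, -0.15478316]), 'dq': array([-0.00012436, -0.00075745, -0.00109646,  0.00104342, -0.00138097,
       -0.00058479, -0.0004172 ]), 'joint_torque': array([ 6.50619750e-04, -6.20582271e+01, -2.18661234e+00, -2.49645782e+01,
        1.26425145e-02,  1.19272116e-02,  9.40223941e-06]), 'tool_pos': array([ 186.72897146, -595.95076726,  244.42890063]), 'ee_rot': array([-1.54779133,  1.56902127,  1.89759689]), 'contact_force': array([ 0.2930393 , -0.44189264, -0.15537631]), 'moment': array([ 0.00642804, -0.00599378, -0.01993466]), 'opening': 84.92941049607973}
top [[510.47220421   0.         272.31521661]
 [  0.         510.47220421 209.52807896]
 [  0.           0.           1.        ]] [[-1.43360651e-02 -9.98991249e-01  4.25553971e-02  4.45381492e+02]
 [-9.99557580e-01  1.32089906e-02 -2.66489483e-02  4.45081659e+01]
 [ 2.60599523e-02 -4.29186108e-02 -9.98738640e-01  1.56675278e+03]
 [ 0.00000000e+00  0.00000000e+00  0.00000000e+00  1.00000000e+00]]
side [[504.95075219   0.         277.59822545]
 [  0.         504.95075219 201.17564861]
 [  0.           0.           1.        ]] [[-9.89729507e-01 -9.03762722e-02  1.10759344e-01  3.43468719e+02]
 [-1.42180946e-01  7.02744664e-01 -6.97090034e-01  1.06039728e+03]
 [-1.48351393e-02 -7.05678444e-01 -7.08376914e-01  1.20285305e+03]
 [ 0.00000000e+00  0.00000000e+00  0.00000000e+00  1.00000000e+00]]
```

View pics/top0.png

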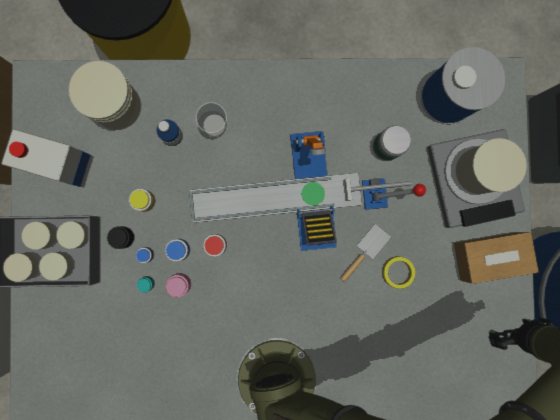

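View pics/side0.png

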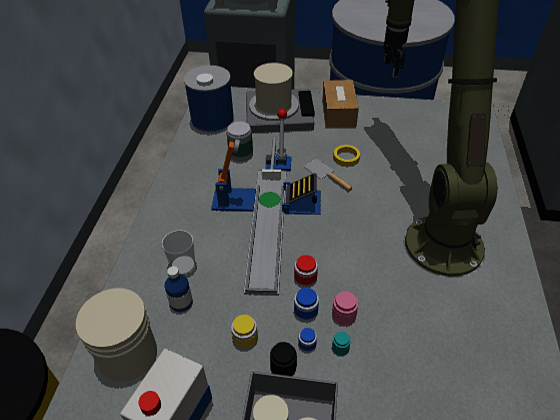

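```bash
cat > h.py <<'E'
import numpy as np, cv2
from scipy.spatial.transform import Rotation as R
from rig import arm
def ray(f,u,v,z):
    K=f["intrinsics"];T=f["cam_to_world"]
    d=T[:3,:3]@np.linalg.inv(K)@[u,v,1]; o=T[:3,3]
    return o+d*(z-o[2])/d[2]
def pix(f,p):
    T=f["cam_to_world"]; c=T[:3,:3].T@(np.array(p)-T[:3,3]); q=f["intrinsics"]@c; return q[:2]/q[2]
def snap(n,name,box=None,s=1):
    f=arm.grab_frame(n); im=f["img"][:,:,::-1]
    if box: x0,y0,x1,y1=box; im=im[y0:y1,x0:x1]
    if s!=1: im=cv2.resize(im,None,fx=s,fy=s,interpolation=cv2.INTER_CUBIC)
    cv2.imwrite(f"pics/{name}.png",im); return f
E
python3 - <<'E'
from h import *
snap("top","c1",(110,180,310,300),4); snap("top","c2",(280,120,440,240),5)
snap("side","c3",(200,100,360,220),5); snap("side","c4",(220,240,380,360),5)
E
```

```text
(no output)
```

View pics/c1.png

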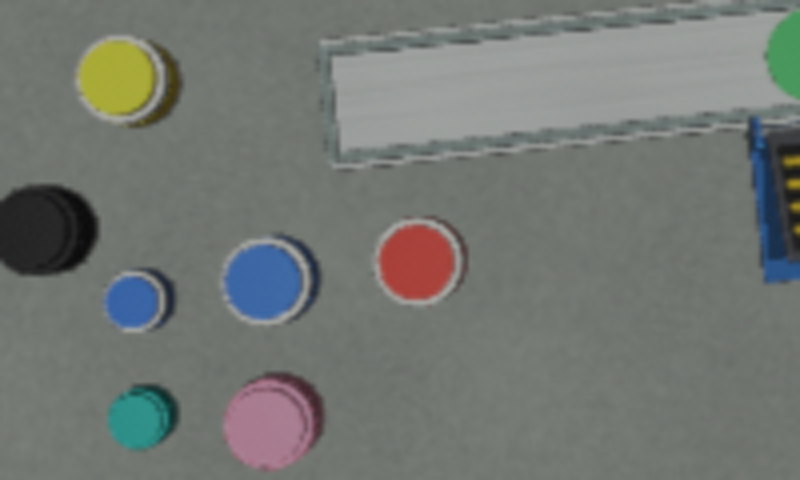

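View pics/c2.png

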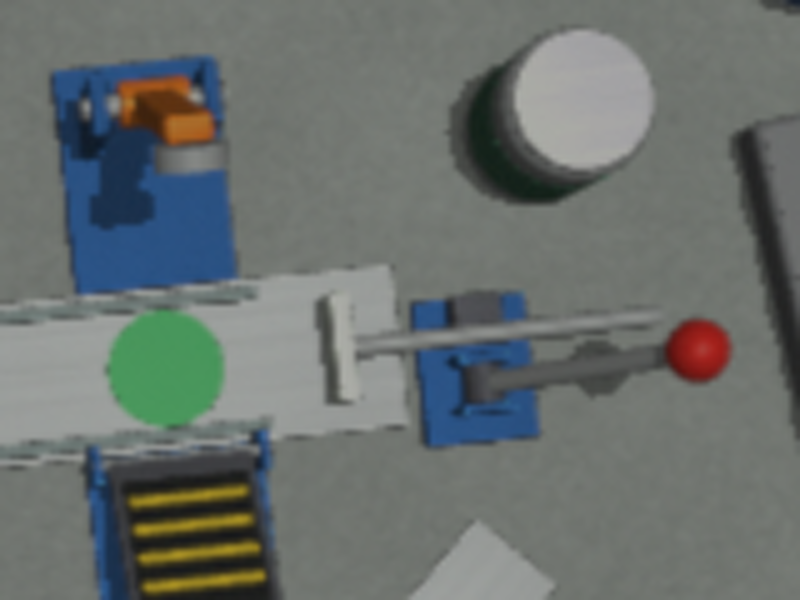

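View pics/c3.png

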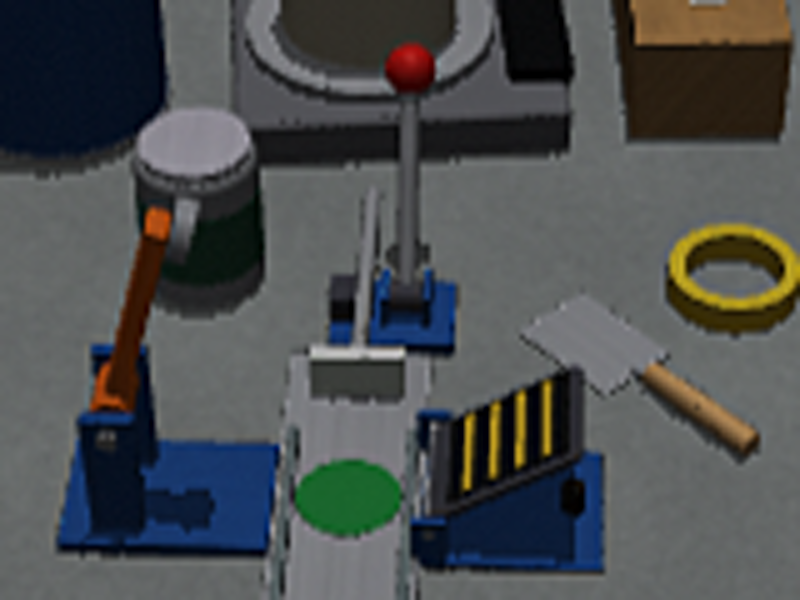

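View pics/c4.png

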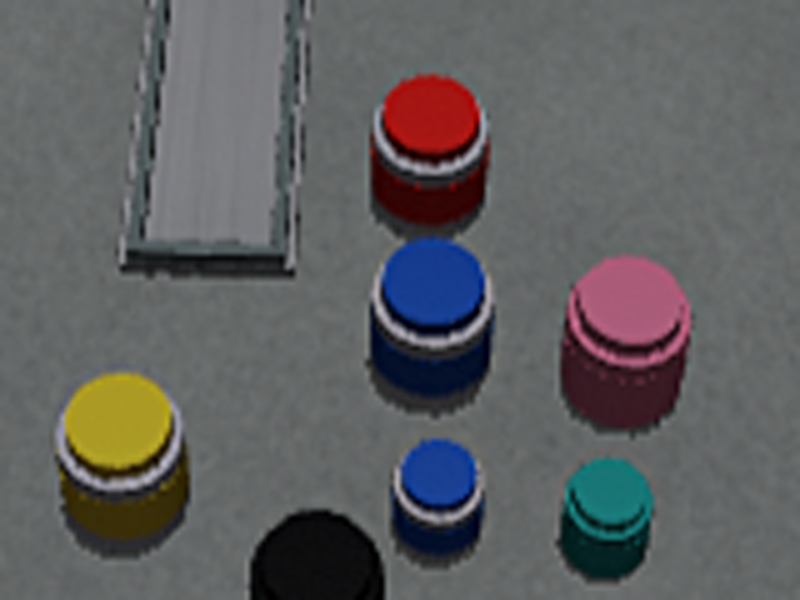

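```bash
cat >> h.py <<'E'
RNG={'red':((0,140,60),(6,255,255)),'yellow':((24,120,80),(34,255,255)),'blue':((105,150,90),(122,255,255)),'green':((50,90,60),(75,255,255))}
def blobs(f,c,amin=60):
    hsv=cv2.cvtColor(f["img"],cv2.COLOR_RGB2HSV); m=cv2.inRange(hsv,*[np.array(a) for a in RNG[c]])
    n,l,st,ce=cv2.connectedComponentsWithStats(m)
    return [(ce[i].round(1),st[i,4],st[i,2:4]) for i in range(1,n) if st[i,4]>=amin]
E
python3 - <<'E'
from h import *
for n,in (("top",),("side",)):
    f=arm.grab_frame(n)
    for c in RNG: print(n,c,blobs(f,c))
f=arm.grab_frame("top")
for nm,u,v,z in [('nest',313.2,193.4,10),('end',193.0,206.2,14),('knob',419.6,190,158),('y',139.2,199.2,75),('r',214.2,245.5,75),('b',176.5,250.2,75)]:
    print(nm,ray(f,u,v,z).round(1))
g=arm.grab_frame("side")
for nm,u,v,z in [('nest',269.6,199.2,10),('knob',282,113.5,158),('y',243.8,324,75),('r',306.2,263,75),('b',306.8,296.5,75),('end',261.7,290,15)]:
    print(nm,ray(g,u,v,z).round(1))
E
```

```text
top red [(array([ 17.1, 148.9]), np.int32(199), array([18, 15], dtype=int32)), (array([419.2, 189.5]), np.int32(117), array([13, 12], dtype=int32)), (array([213.5, 245.1]), np.int32(237), array([18, 17], dtype=int32))]
top yellow [(array([138.8, 199.1]), np.int32(262), array([19, 18], dtype=int32)), (array([319.1, 230.1]), np.int32(62), array([25,  5], dtype=int32)), (array([320.2, 235.9]), np.int32(62), array([25,  5], dtype=int32)), (array([398.6, 272.2]), np.int32(372), array([32, 32], dtype=int32))]
top blue [(array([304.2, 136.4]), np.int32(129), array([33, 15], dtype=int32)), (array([309.4, 165.8]), np.int32(605), array([33, 29], dtype=int32)), (array([373.8, 199.3]), np.int32(276), array([23, 20], dtype=int32)), (array([312.6, 241.2]), np.int32(180), array([38, 36], dtype=int32)), (array([175.3, 250. ]), np.int32(225), array([17, 17], dtype=int32)), (array([142.4, 255.1]), np.int32(106), array([12, 11], dtype=int32))]
top green [(array([312.7, 193.3]), np.int32(404), array([22, 23], dtype=int32))]
side red [(array([305.8, 262.5]), np.int32(241), array([19, 16], dtype=int32)), 
[... 326 characters left out ...]
, np.int32(75), array([10, 21], dtype=int32)), (array([242.7, 198. ]), np.int32(407), array([31, 22], dtype=int32)), (array([317.2, 203.1]), np.int32(100), array([ 8, 23], dtype=int32)), (array([306.2, 295.9]), np.int32(275), array([21, 18], dtype=int32)), (array([307.3, 334. ]), np.int32(153), array([15, 13], dtype=int32))]
side green [(array([269.1, 199. ]), np.int32(252), array([21, 15], dtype=int32))]
nest [ 559.5 -123.    10. ]
end [524.8 243.6  14. ]
knob [ 554.5 -404.7  158. ]
y [544.1 391.6  75. ]
r [406.5 175.3  75. ]
b [394.5 284.5  75. ]
nest [ 557.9 -119.3   10. ]
knob [ 553.6 -402.4  158. ]
y [542.4 397.5  75. ]
r [405.3 182.8  75. ]
b [392.3 293.8  75. ]
end [523.4 248.1  15. ]
```

```bash
cat >> h.py <<'E'
def tri(ft,a,fs,b):
    A=[];y=[]
    for f,(u,v) in((ft,a),(fs,b)):
        T=f["cam_to_world"];d=T[:3,:3]@np.linalg.inv(f["intrinsics"])@[u,v,1];d/=np.linalg.norm(d)
        P=np.eye(3)-np.outer(d,d);A.append(P);y.append(P@T[:3,3])
    A=np.vstack(A);y=np.hstack(y);p=np.linalg.lstsq(A,y,rcond=None)[0]
    return p.round(1),round(float(np.linalg.norm(A@p-y)),1)
E
python3 - <<'E'
from h import *
f=arm.grab_frame("top");g=arm.grab_frame("side")
for nm,a,b,z in [('nest',(312.7,193.3),(269.1,199),10),('knob',(419.2,189.5),(281.6,113.2),158),('y',(138.8,199.1),(243.1,323.7),75),('r',(213.5,245.1),(305.8,262.5),75),('b',(175.3,250),(306.2,295.9),75)]:
    print(nm,tri(f,a,g,b),ray(f,*a,z).round(1),ray(g,*b,z).round(1))
E
```

```text
nest (array([ 560. , -121.7,    8.3]), 0.0) [ 559.8 -121.5   10. ] [ 559.7 -120.    10. ]
knob (array([ 555.5, -403.6,  158.3]), 0.5) [ 555.9 -403.6  158. ] [ 555.2 -404.   158. ]
y (array([545. , 393.9,  70. ]), 0.3) [544.4 392.7  75. ] [544.3 396.9  75. ]
r (array([407.2, 177.7,  70.5]), 0.5) [407.7 177.3  75. ] [406.6 181.2  75. ]
b (array([394.6, 288.7,  70.1]), 0.5) [395.1 288.   75. ] [394.1 292.1  75. ]
```

```bash
cat >> h.py <<'E'
NEST=np.array([560.,-121.5,0]);TH=0.093
def st(x,y,z): 
    c,s=np.cos(TH),np.sin(TH); return NEST+[c*x-s*y,s*x+c*y,z]
def inst(p):
    c,s=np.cos(TH),np.sin(TH); d=np.array(p)-NEST; return np.array([c*d[0]+s*d[1],-s*d[0]+c*d[1],d[2]])
SG=1
def Rt():
    xs=np.array([0,0,-1.]);y=SG*np.array([-np.sin(TH),np.cos(TH),0]);return np.column_stack([xs,y,np.cross(xs,y)])
def plan(p,rot=True):
    s=arm.state();A=R.from_euler('xyz',s["ee_rot"]).as_matrix()
    d=A.T@(np.array(p)-s["tool_pos"]); w=R.from_matrix(A.T@Rt()).as_rotvec()
    print("to",np.round(p,1),"shift",d.round(1),"turn",w.round(3))
E
python3 - <<'E'
import h
from h import *
A=R.from_euler('xyz',arm.state()["ee_rot"]).as_matrix();print(A.round(3))
for h.SG in(1,-1): plan([545,393.9,150])
E
```

```text
[[-0.     0.299 -0.954]
 [-0.    -0.954 -0.299]
 [-1.     0.     0.   ]]
to [545.  393.9 150. ] shift [  95.3 -837.8 -637.9] turn [-2.931  0.     0.   ]
to [545.  393.9 150. ] shift [  95.3 -837.8 -637.9] turn [ 0.211  0.    -0.   ]
```

```bash
python3 -m jog '[[[0,-36,-50,0.1,0,0],[0,-72,-100,0.211,0,0],[0,-109,-149,0.211,0,0],[0,-145,-199,0.211,0,0],[0,-181,-249,0.211,0,0],[0,-217,-298,0.211,0,0],[0,-254,-348,0.211,0,0],[0,-290,-398,0.211,0,0],[0,-290,-398,0.211,0,0]]]' 85
python3 - <<'E'
import h
from h import *
h.SG=-1
print(arm.state()["qpos"].round(2)); plan([545,393.9,170])
E
sed -i 's/^SG=1/SG=-1/' h.py
```

```text
t: 1.72
tool_pos: [483.1, -195.0, 245.7]
ee_rot: [-2.462, 1.568, 0.781]
contact_force: [-1.0, -0.4, -0.4]
opening: 84.8
[ 0.57  0.35 -0.32  1.77  0.12  1.04 -1.27]
to [545.  393.9 170. ] shift [  77.2 -579.3 -121.5] turn [ 0.009 -0.003  0.002]
```

```bash
python3 -m jog '[[[0,-60,-12,0,0,0],[0,-120,-25,0,0,0],[0,-180,-37,0,0,0],[0,-240,-50,0,0,0],[0,-300,-62,0,0,0],[10,-360,-75,0,0,0],[30,-420,-88,0,0,0],[50,-480,-100,0,0,0],[65,-530,-111,0,0,0],[77,-579,-121,0,0,0],[77,-579,-121,0,0,0],[77,-579,-121,0,0,0]]]' 85
python3 - <<'E'
from h import *
print(arm.state()["qpos"].round(2))
f=arm.grab_frame("top");g=arm.grab_frame("side")
for c in('yellow','red','blue'): print(c,blobs(f,c),blobs(g,c))
plan([545,393.9,40])
snap("side","s1",(160,220,400,400),3)
E
```

```text
t: 3.22
tool_pos: [545.1, 392.1, 169.8]
ee_rot: [-2.919, 1.568, 0.324]
contact_force: [-0.8, -0.7, 0.5]
opening: 85.2
[-0.44  0.65 -0.39  1.47  0.27  1.07 -2.36]
yellow [(array([317.3, 218.9]), np.int32(62), array([24,  5], dtype=int32)), (array([319.5, 230.1]), np.int32(64), array([24,  5], dtype=int32)), (array([320.2, 235.9]), np.int32(66), array([25,  5], dtype=int32)), (array([398.6, 272.2]), np.int32(380), array([32, 32], dtype=int32))] [(array([346.5, 153.1]), np.int32(169), array([26, 17], dtype=int32))]
red [(array([ 17.6, 149.1]), np.int32(212), array([18, 15], dtype=int32)), (array([419.2, 189.6]), np.int32(118), array([13, 12], dtype=int32)), (array([213.5, 245.2]), np.int32(242), array([18, 18], dtype=int32))] [(array([305.8, 262.5]), np.int32(242), array([19, 16], dtype=int32)), (array([148.4, 400.6]), np.int32(322), array([21, 20], dtype=int32))]
blue [(array([304. , 136.5]), np.int32(133), array([33, 15], dtype=int32)), (array([309.3, 165.6]), np.int32(616), array([33, 29], dtype=int32)), (array([373.8, 199.3]), np.int32(279), array([23, 20], dtype=int32)), (array([312. , 240.8]), np.int32(190), array([38, 36], dtype=int32))] [(array([317.1, 203.2]), np.int32(102), array([ 8, 23], dtype=int32)), (array([307.3, 334.1]), np.int32(154), array([15, 13], dtype=int32))]
to [545.  393.9  40. ] shift [130.6  -2.5   0.8] turn [ 0.007 -0.003  0.001]
```

View pics/s1.png

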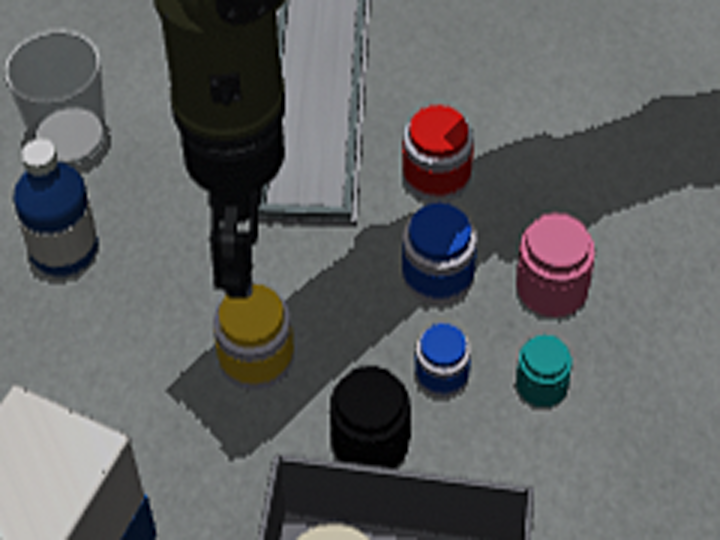

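```bash
python3 -m jog '[[[30,-1,0,0,0,0],[60,-2,1,0.007,0,0],[85,-2.5,1,0.007,0,0],[110,-2.5,1,0.007,0,0],[130,-2.5,1,0.007,0,0],[130,-2.5,1,0.007,0,0]]]' 85
python3 -m jog '[[[0,0,0,0,0,0],[0,0,0,0,0,0],[0,0,0,0,0,0],[0,0,0,0,0,0],[0,0,0,0,0,0]]]' 55 35
```

```text
t: 4.12
tool_pos: [544.5, 392.7, 39.6]
ee_rot: [2.909, 1.569, -0.141]
contact_force: [0.1, -0.8, -0.3]
opening: 85.2
t: 4.75
tool_pos: [545.2, 393.4, 41.0]
ee_rot: [-2.892, 1.567, 0.342]
contact_force: [-0.7, -0.0, 6.6]
opening: 64.9
```

```bash
python3 -m jog '[[[-30,0,0,0,0,0],[-70,0,0,0,0,0],[-110,0,0,0,0,0],[-120,0,0,0,0,0],[-120,0,0,0,0,0]]]'
python3 - <<'E'
from h import *
plan(st(0,0,165)); print(st(0,0,0))
E
```

```text
t: 5.38
tool_pos: [544.6, 392.8, 160.6]
ee_rot: [-3.028, 1.567, 0.206]
contact_force: [-0.8, 1.0, -4.8]
opening: 64.9
to [ 560.  -121.5  165. ] shift [ -4.7 513.5  31.7] turn [-0.001 -0.004  0.   ]
[ 560.  -121.5    0. ]
```

```bash
python3 -m jog '[[[-4,30,2,0,0,0],[-4,80,5,0,0,0],[-4,135,8,0,0,0],[-4,190,12,0,0,0],[-4,245,15,0,0,0],[-4,300,18,0,0,0],[-4,355,22,0,0,0],[-4,410,25,0,0,0],[-4,460,29,0,0,0],[-4,500,31,0,0,0],[-4,513.5,32,0,0,0],[-4,513.5,32,0,0,0],[-4,513.5,32,0,0,0]]]'
python3 - <<'E'
from h import *
snap("side","s2",(190,100,350,220),5);snap("top","t2",(250,130,410,250),5)
plan(st(0,0,54)); print(inst(arm.state()["tool_pos"]))
E
```

```text
t: 7.0
tool_pos: [559.6, -119.3, 163.7]
ee_rot: [-2.548, 1.567, 0.687]
contact_force: [0.1, -0.4, -3.3]
opening: 65.3
to [ 560.  -121.5   54. ] shift [110.1   2.2   0.4] turn [ 0.001 -0.004  0.001]
[-1.94068435e-02  2.04589404e+00  1.64117888e+02]
```

View pics/s2.png

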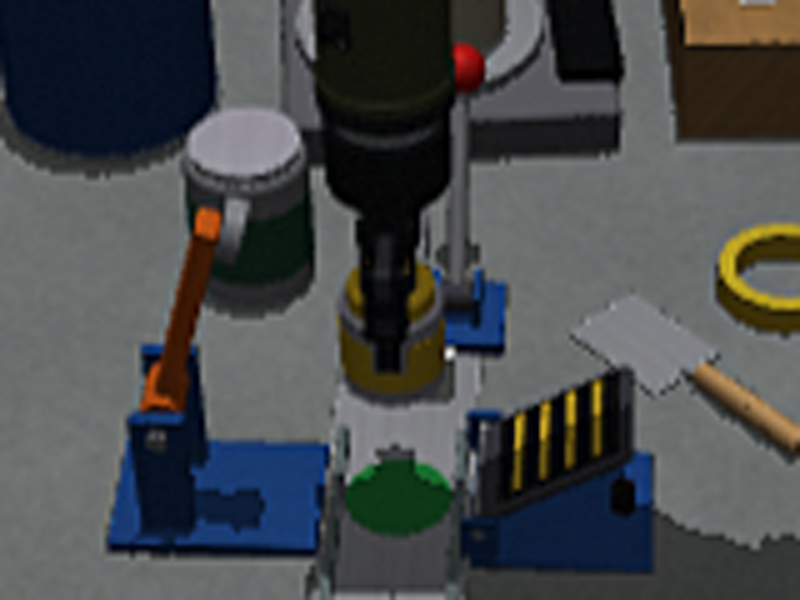

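View pics/t2.png

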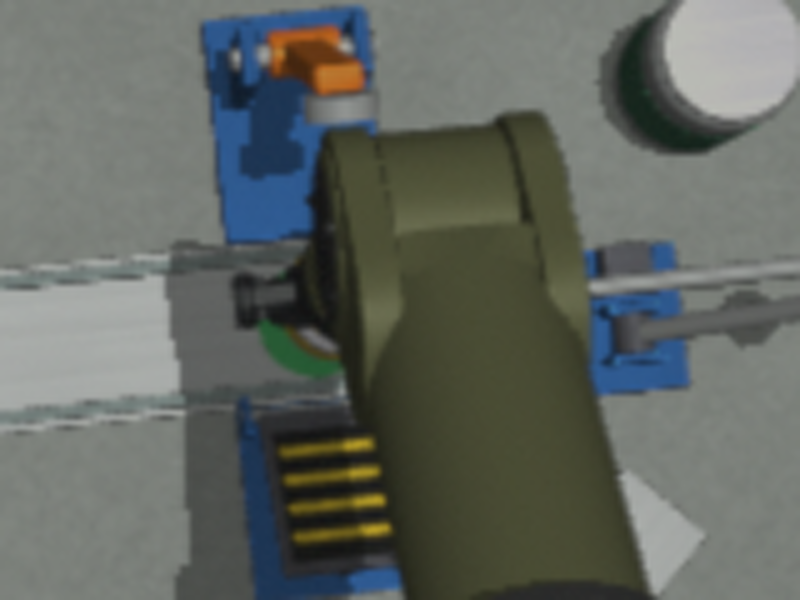

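```bash
python3 -m jog '[[[30,2.2,0.4,0,0,0],[60,2.2,0.4,0,0,0],[85,2.2,0.4,0,0,0],[100,2.2,0.4,0,0,0],[106,2.2,0.4,0,0,0],[108,2.2,0.4,0,0,0],[108,2.2,0.4,0,0,0]]]'
python3 -m jog '[[[2,0,0,0,0,0],[4,0,0,0,0,0],[4,0,0,0,0,0]]]'
```

```text
t: 7.98
tool_pos: [560.5, -121.5, 56.8]
ee_rot: [-2.932, 1.566, 0.304]
contact_force: [0.2, -0.2, -2.8]
opening: 65.3
t: 8.35
tool_pos: [560.4, -121.5, 52.7]
ee_rot: [-2.923, 1.566, 0.313]
contact_force: [0.2, -0.2, -3.4]
opening: 65.2
```

```bash
python3 -m jog '[[[1,0,0,0,0,0],[2,0,0,0,0,0],[2,0,0,0,0,0]]]'
```

```text
t: 8.72
tool_pos: [560.4, -121.5, 51.0]
ee_rot: [-2.969, 1.566, 0.267]
contact_force: [-1.4, -0.7, 1.6]
opening: 65.1
```

```bash
python3 -m jog '[[[0,0,0,0,0,0],[0,0,0,0,0,0],[0,0,0,0,0,0],[-15,0,0,0,0,0],[-40,0,0,0,0,0],[-80,0,0,0,0,0],[-120,0,0,0,0,0],[-120,0,40,0,0,0],[-120,0,90,0,0,0],[-120,0,131,0,0,0],[-120,0,131,0,0,0]]]' 85
python3 - <<'E'
from h import *
snap("side","s3",(190,100,350,220),5);f=snap("top","t3",(250,130,410,250),5)
print(inst(arm.state()["tool_pos"])); plan(st(-131,0,105))
b=blobs(f,'yellow'); print(b,[inst(ray(f,*x[0],85)).round(1) for x in b])
E
```

```text
t: 10.1
tool_pos: [426.6, -134.6, 171.3]
ee_rot: [2.971, 1.568, -0.078]
contact_force: [0.6, -0.4, 0.8]
opening: 85.0
[-130.37750652   -0.63677262  171.47132223]
to [ 429.6 -133.7  105. ] shift [66.5 -0.7  1.1] turn [ 0.001 -0.007 -0.   ]
[(array([315.7, 191.2]), np.int32(254), array([18, 18], dtype=int32)), (array([398.7, 272.2]), np.int32(376), array([32, 32], dtype=int32))] [array([ 0.3, -0.9, 85. ]), array([-260. , -215.5,   85. ])]
```

View pics/s3.png

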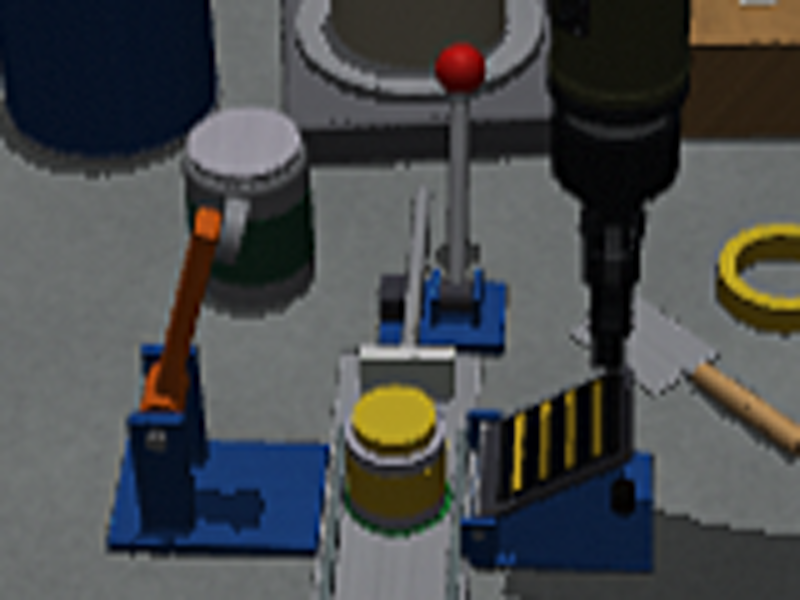

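View pics/t3.png

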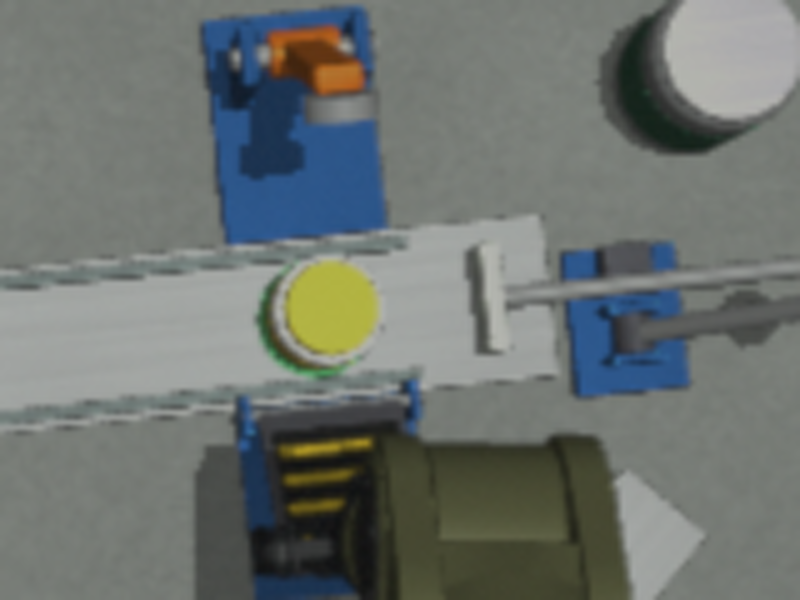

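```bash
python3 -m jog '[[[0,0,0,0,0,0],[0,0,0,0,0,0],[20,-0.7,1,0,0,0],[45,-0.7,1,0,0,0],[62,-0.7,1,0,0,0],[62,-0.7,1,0,0,0]]]' 0
python3 -m jog '[[[6,0,0,0,0,0],[12,0,0,0,0,0],[18,0,0,0,0,0],[24,0,0,0,0,0],[30,0,0,0,0,0],[36,0,0,0,0,0],[42,0,0,0,0,0],[46,0,0,0,0,0],[46,0,0,0,0,0]]]'
```

```text
t: 10.95
tool_pos: [429.3, -133.1, 108.4]
ee_rot: [-2.898, 1.566, 0.339]
contact_force: [0.7, 0.3, 0.6]
opening: 0.2
t: 12.08
tool_pos: [429.2, -133.0, 62.1]
ee_rot: [-2.792, 1.567, 0.445]
contact_force: [-1.6, 0.5, 4.3]
opening: 0.3
```

Run:
```python
from h import *
snap("side","s4",(190,100,350,220),5)
print(inst(arm.state()["tool_pos"]))
```

```text
[-131.22241795    0.70122061   62.3026007 ]
```

View pics/s4.png

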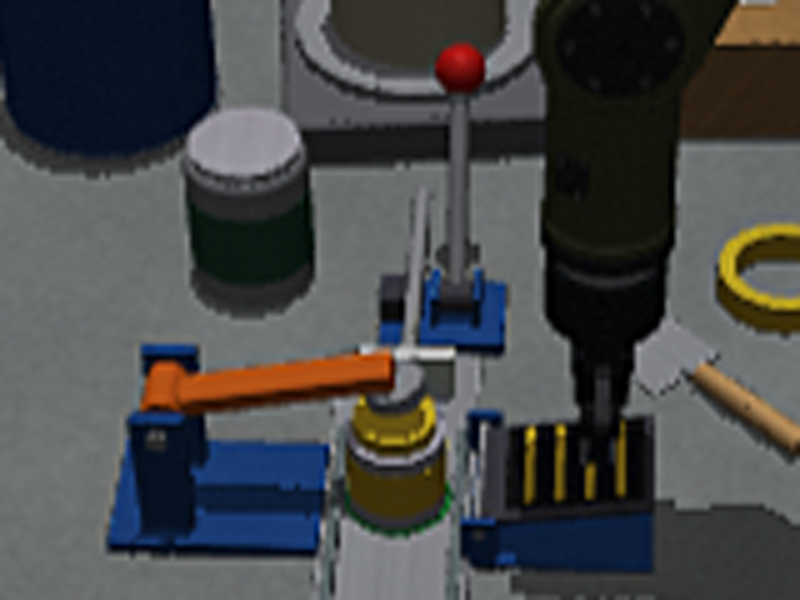

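Arm is almost down, pad just above the yellow lid (crop 395,385). Press the last few mm.

```bash
python3 -m jog '[[[2,0,0,0,0,0],[4,0,0,0,0,0],[6,0,0,0,0,0],[6,0,0,0,0,0],[6,0,0,0,0,0]]]'
```

```text
t: 12.75
tool_pos: [428.8, -133.1, 56.7]
ee_rot: [-2.878, 1.567, 0.358]
contact_force: [-4.2, 0.2, 10.9]
opening: -0.1
```

```bash
python3 -m jog '[[[1,0,0,0,0,0],[2,0,0,0,0,0],[2,0,0,0,0,0],[2,0,0,0,0,0]]]';python3 -m jog '[[[1,0,0,0,0,0],[2,0,0,0,0,0],[2,0,0,0,0,0],[2,0,0,0,0,0]]]'
python3 - <<'E'
from h import *
snap("side","s5",(190,100,350,220),5)
E
```

```text
t: 13.25
tool_pos: [428.8, -133.1, 55.6]
ee_rot: [-3.129, 1.567, 0.108]
contact_force: [-6.3, 0.3, 19.4]
opening: -0.2
t: 13.75
tool_pos: [428.8, -133.1, 55.4]
ee_rot: [2.817, 1.566, -0.23]
contact_force: [-9.6, 2.2, 34.5]
opening: -0.0
```

View pics/s5.png

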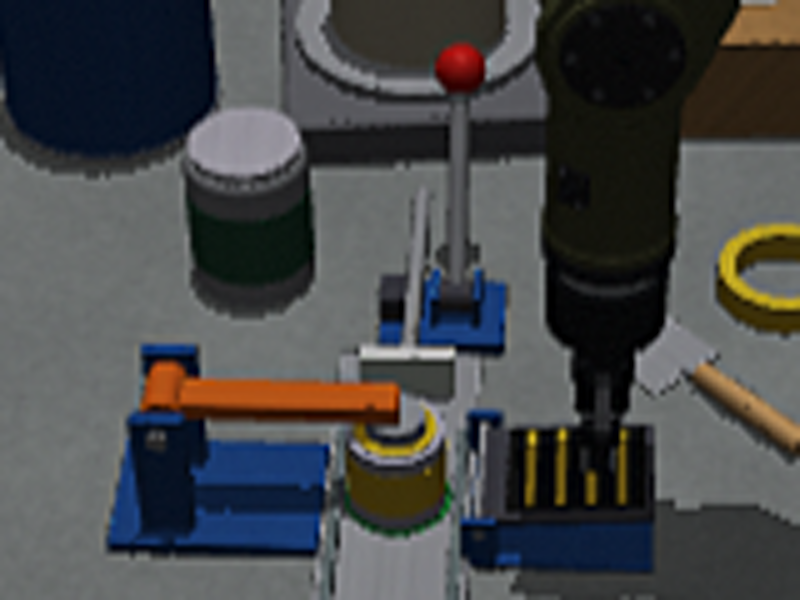

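```bash
python3 -m jog '[[[-6,0,0,0,0,0],[-14,0,0,0,0,0],[-24,0,0,0,0,0],[-36,0,0,0,0,0],[-48,0,0,0,0,0],[-80,0,0,0,0,0],[-130,0,0,0,0,0],[-185,0,0,0,0,0],[-185,0,0,0,0,0]]]';python3 - <<'E'
from h import *
snap("side","s6",(190,100,350,220),5)
k=st(-30,-280.3,240);print(k);plan(k)
E
```

```text
t: 14.92
tool_pos: [429.1, -133.1, 244.2]
ee_rot: [2.73, 1.56, -0.317]
contact_force: [-0.0, -0.0, -0.5]
opening: -0.2
[ 556.15998089 -403.37469601  240.        ]
to [ 556.2 -403.4  240. ] shift [   3.7  281.1 -102.3] turn [ 0.001 -0.007 -0.003]
```

View pics/s6.png

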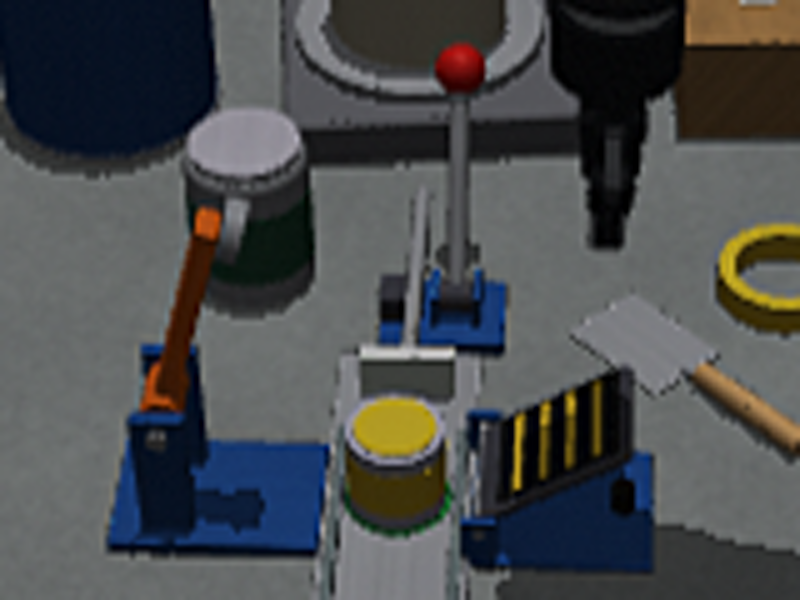

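```bash
python3 -m jog '[[[3,50,-18,0,0,0],[3,105,-38,0,0,0],[3,160,-58,0,0,0],[3,215,-78,0,0,0],[3,260,-95,0,0,0],[3.7,281,-102,0,-0.007,0],[3.7,281,-102,0,-0.007,0],[3.7,281,-102,0,-0.007,0]]]' 60
python3 - <<'E'
from h import *
snap("side","s7",(190,100,350,220),5)
plan(st(-30,-280.3,162))
E
```

```text
t: 15.98
tool_pos: [555.4, -401.8, 238.9]
ee_rot: [0.454, 1.569, -2.592]
contact_force: [-1.3, 1.4, 0.0]
opening: 60.0
to [ 556.2 -403.4  162. ] shift [77.5  1.6 -0.5] turn [ 0.003  0.001 -0.002]
```

View pics/s7.png

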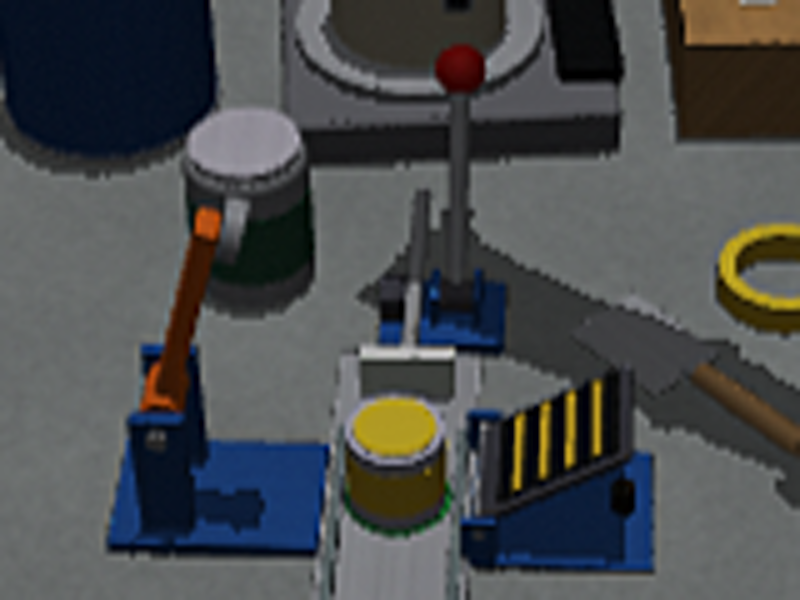

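```bash
python3 -m jog '[[[30,1.6,0,0,0,0],[60,1.6,0,0,0,0],[77,1.6,0,0,0,0],[77,1.6,0,0,0,0],[77,1.6,0,0,0,0]]]' 60
python3 -m jog '[[[0,0,0,0,0,0],[0,0,0,0,0,0],[0,0,0,0,0,0]]]' 44 20
python3 - <<'E'
from h import *
snap("side","s8",(190,60,350,180),5);plan(st(-30,-280.3,162))
E
```

```text
t: 16.65
tool_pos: [556.2, -403.4, 163.8]
ee_rot: [1.662, 1.568, -1.384]
contact_force: [0.4, -0.8, 0.2]
opening: 59.4
t: 17.02
tool_pos: [556.3, -403.5, 164.2]
ee_rot: [1.775, 1.568, -1.271]
contact_force: [-0.8, -0.6, -0.6]
opening: 44.0
to [ 556.2 -403.4  162. ] shift [ 2.1 -0.2  0.1] turn [ 0.003 -0.    -0.003]
```

View pics/s8.png

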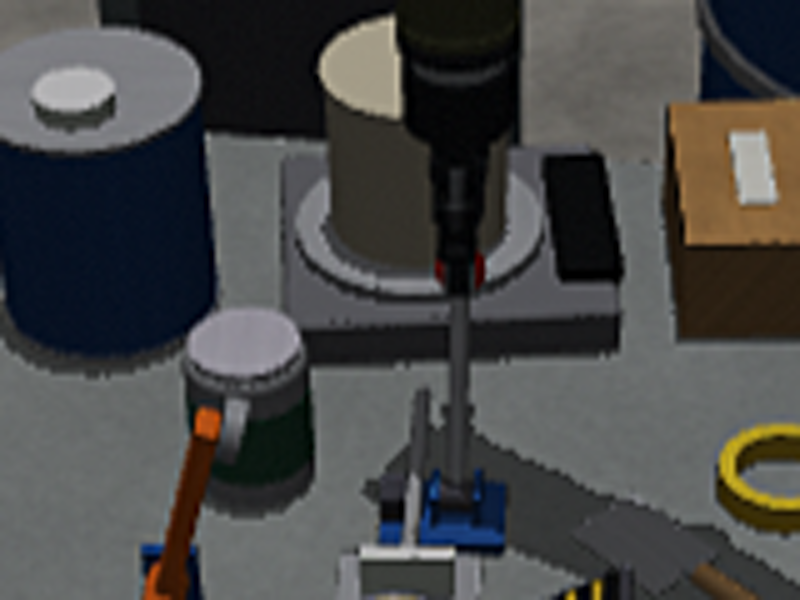

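```bash
python3 -m jog '[[[-4,-8,0,0,0,0],[-8,-16,0,0,0,0],[-15,-31,0,0,0,0],[-21,-46,0,0,0,0],[-25,-61,0,0,0,0],[-27,-77,0,0,0,0],[-28,-93,0,0,0,0],[-27,-109,0,0,0,0],[-25,-125,0,0,0,0],[-21,-140,0,0,0,0],[-18,-148,0,0,0,0],[-15,-155,0,0,0,0],[-12,-163,0,0,0,0],[-8,-170,0,0,0,0],[-5,-175,0,0,0,0],[-2,-180,0,0,0,0],[0,-184,0,0,0,0],[0,-184,0,0,0,0]]]'
python3 - <<'E'
from h import *
print(inst(arm.state()["tool_pos"]))
f=snap("side","s9",(190,100,350,220),5);f=snap("top","t9",(250,130,410,250),5)
E
```

```text
t: 19.32
tool_pos: [538.9, -220.7, 163.9]
ee_rot: [1.903, 1.567, -1.143]
contact_force: [1.1, -3.8, 2.9]
opening: 43.8
[-30.19862585 -96.79050996 163.90395535]
```

View pics/s9.png

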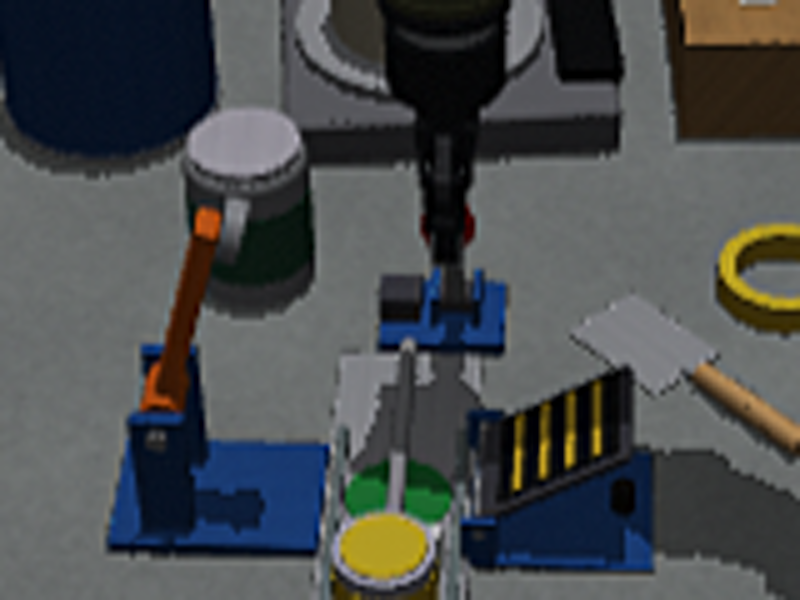

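View pics/t9.png

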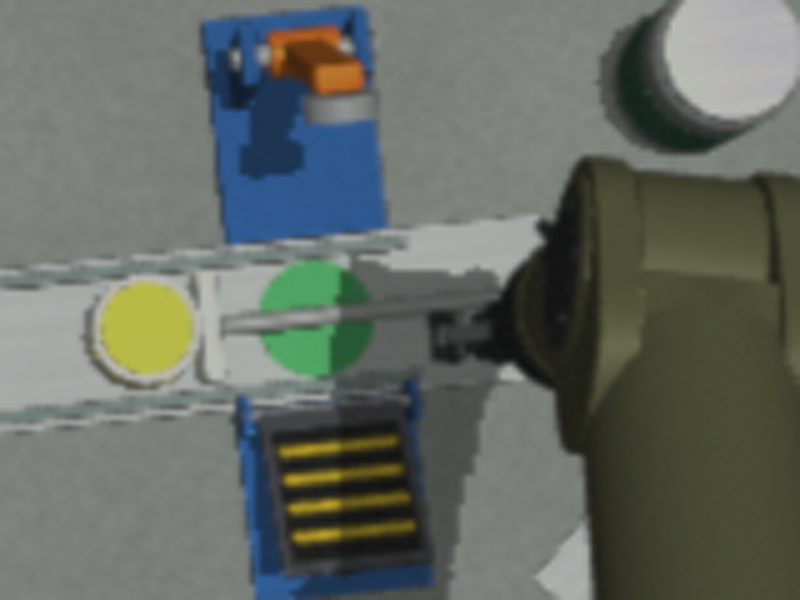

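```bash
python3 -m jog '[[[0.5,-2,0,0,0,0],[1,-4,0,0,0,0],[1,-4,0,0,0,0],[1,-4,0,0,0,0]]]'
python3 - <<'E'
from h import *
print(inst(arm.state()["tool_pos"]))
f=arm.grab_frame("top")
b=blobs(f,'yellow'); print([inst(ray(f,*x[0],73)).round(1) for x in b])
E
```

```text
t: 19.92
tool_pos: [538.7, -217.9, 162.7]
ee_rot: [1.888, 1.566, -1.159]
contact_force: [3.5, -6.5, -1.3]
opening: 44.3
[-30.20513153 -94.03267751 162.65438416]
[array([  1.1, 109.5,  73. ])]
```

```bash
python3 -m jog '[[[0.5,-2,0,0,0,0],[1,-4,0,0,0,0],[1,-4,0,0,0,0],[1,-4,0,0,0,0]]]'
python3 - <<'E'
from h import *
print(inst(arm.state()["tool_pos"]))
f=arm.grab_frame("top")
b=blobs(f,'yellow'); print([inst(ray(f,*x[0],73)).round(1) for x in b])
E
```

```text
t: 20.48
tool_pos: [538.7, -217.2, 162.2]
ee_rot: [1.897, 1.561, -1.152]
contact_force: [2.3, -10.9, 2.9]
opening: 44.1
[-30.11813606 -93.35360899 162.17029744]
[array([  1.1, 110.1,  73. ])]
```

```bash
python3 -m jog '[[[0.5,-4,0,0,0,0],[1,-6,0,0,0,0],[1,-6,0,0,0,0],[1,-6,0,0,0,0]]]'
python3 - <<'E'
from h import *
print(inst(arm.state()["tool_pos"]))
f=arm.grab_frame("top")
b=blobs(f,'yellow'); print([inst(ray(f,*x[0],73)).round(1) for x in b]); plan(st(-30,-283,164))
E
```

```text
t: 21.02
tool_pos: [538.7, -217.0, 162.0]
ee_rot: [1.893, 1.554, -1.16]
contact_force: [3.0, -16.9, 3.1]
opening: 44.0
[-30.05153004 -93.09828072 162.02615541]
[array([  1.1, 110.1,  73. ])]
to [ 556.4 -406.1  164. ] shift [  1.1 189.9  -1. ] turn [-0.005 -0.005 -0.016]
```

```bash
python3 -m jog '[[[-6,14,0,0,0,-0.016],[-13,30,0,0,0,-0.016],[-20,46,0,0,0,-0.016],[-25,62,0,0,0,-0.016],[-27,78,0,0,0,-0.016],[-28,94,0,0,0,-0.016],[-28,108,0,0,0,-0.016],[-26,124,0,0,0,-0.016],[-22,140,0,0,0,-0.016],[-16,156,0,0,0,-0.016],[-9,170,0,0,0,-0.016],[-1,184,0,0,0,-0.016],[0,188,0,0,0,-0.016],[0,188,0,0,0,-0.016]]]'
python3 -m jog '[[[0,0,0,0,0,0],[0,0,0,0,0,0],[-30,0,0,0,0,0],[-70,0,0,0,0,0],[-90,0,0,0,0,0],[-90,0,0,0,0,0]]]' 62
python3 - <<'E'
from h import *
snap("side","s10");f=snap("top","t10")
for c in('yellow','red','blue'): print(c,[(tuple(x[0]),inst(ray(f,*x[0],73)).round(1)) for x in blobs(f,c,100)])
E
```

```text
t: 22.82
tool_pos: [555.4, -403.9, 164.9]
ee_rot: [-3.009, 1.565, 0.221]
contact_force: [0.5, -0.3, 0.6]
opening: 44.0
t: 23.58
tool_pos: [555.8, -403.9, 257.0]
ee_rot: [2.952, 1.562, -0.102]
contact_force: [-0.2, 1.0, -0.0]
opening: 61.9
yellow [((np.float64(277.7), np.float64(195.2)), array([  1.1, 110.1,  73. ])), ((np.float64(398.5), np.float64(272.1)), array([-261. , -218.2,   73. ]))]
red [((np.float64(17.6), np.float64(149.1)), array([214.3, 848. ,  73. ])), ((np.float64(213.6), np.float64(245.1)), array([-124. ,  311.5,   73. ]))]
blue [((np.float64(304.1), np.float64(136.5)), array([165.6,  13.9,  73. ])), ((np.float64(309.3), np.float64(165.6)), array([78.2,  8.1, 73. ])), ((np.float64(367.6), np.float64(197.3)), array([ -33. , -152.9,   73. ])), ((np.float64(312.0), np.float64(240.7)), array([-142.2,   24.5,   73. ])), ((np.float64(175.3), np.float64(250.0)), array([-126.2,  423.3,   73. ])), ((np.float64(142.3), np.float64(255.1)), array([-130.6,  519.5,   73. ]))]
```

View pics/s10.png

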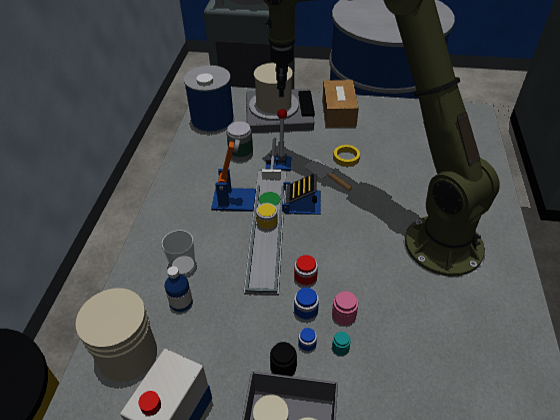

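View pics/t10.png

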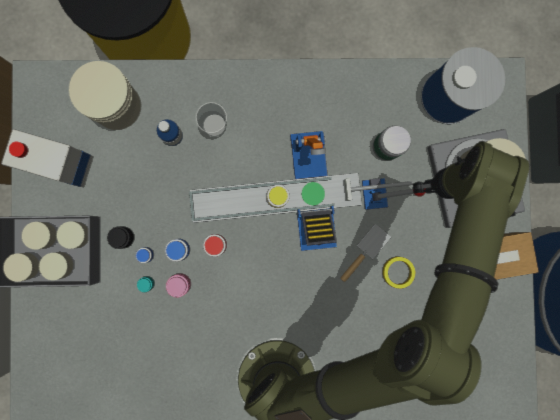

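Run:
```python
from h import *
plan([450,-150,250]);plan([407.5,177.5,170])
```

```text
to [ 450 -150  250] shift [   4.1 -261.9   81.8] turn [-0.005 -0.005  0.001]
to [407.5 177.5 170. ] shift [  84.4 -591.7   95.7] turn [-0.005 -0.005  0.001]
```

```bash
python3 -m jog '[[[0,-50,16,0,0,0],[2,-105,33,0,0,0],[3,-160,50,0,0,0],[4,-215,67,0,0,0],[4,-262,82,0,0,0],[10,-315,84,0,0,0],[25,-370,86,0,0,0],[40,-425,89,0,0,0],[55,-480,91,0,0,0],[75,-535,93,0,0,0],[84,-575,95,0,0,0],[84,-592,95.7,0,-0.005,0],[84,-592,95.7,0,-0.005,0],[84,-592,95.7,0,-0.005,0]]]' 85
python3 - <<'E'
from h import *
f=arm.grab_frame("side");snap("side","s11",(200,220,360,340),5)
print(blobs(f,'red'));plan([407.5,177.5,40])
E
```

```text
t: 25.42
tool_pos: [407.7, 176.1, 170.3]
ee_rot: [-0.131, 1.57, 3.097]
contact_force: [-1.1, 0.7, -0.5]
opening: 85.0
[(array([281.5, 112.3]), np.int32(63), array([10,  8], dtype=int32)), (array([305.8, 262.6]), np.int32(237), array([19, 16], dtype=int32)), (array([148.4, 400.5]), np.int32(320), array([21, 20], dtype=int32))]
to [407.5 177.5  40. ] shift [130.5  -1.4   0.2] turn [-0.007  0.     0.   ]
```

View pics/s11.png

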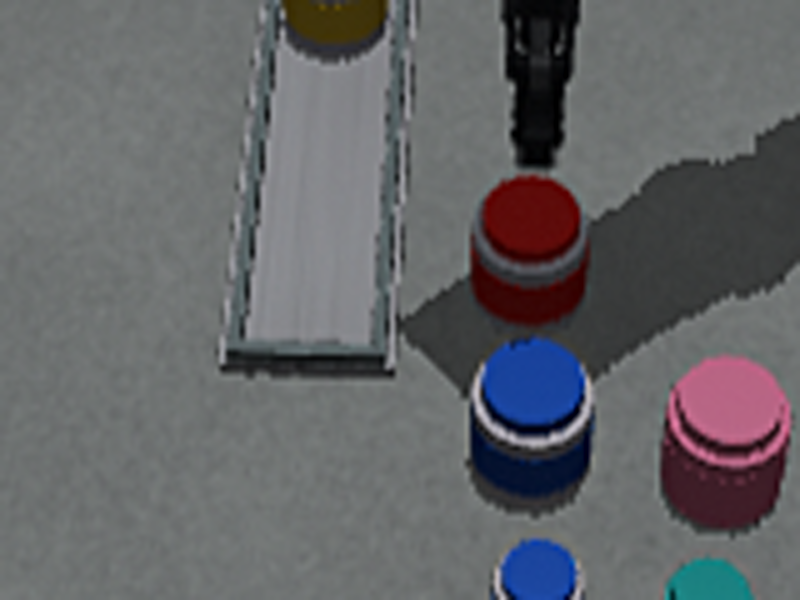

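Gripper sits over the red tin (crop 530,215). Descend, grip, lift.

```bash
python3 -m jog '[[[30,-1,0,0,0,0],[60,-1.4,0,-0.007,0,0],[85,-1.4,0,-0.007,0,0],[110,-1.4,0,-0.007,0,0],[130,-1.4,0,-0.007,0,0],[130,-1.4,0,-0.007,0,0]]]' 85
python3 -m jog '[[[0,0,0,0,0,0],[0,0,0,0,0,0],[0,0,0,0,0,0],[0,0,0,0,0,0],[0,0,0,0,0,0]]]' 55 35
python3 -m jog '[[[-30,0,0,0,0,0],[-70,0,0,0,0,0],[-110,0,0,0,0,0],[-120,0,0,0,0,0],[-120,0,0,0,0,0]]]'
python3 - <<'E'
from h import *
plan(st(0,0,165))
E
```

```text
t: 26.28
tool_pos: [407.3, 176.2, 39.7]
ee_rot: [0.37, 1.568, -2.681]
contact_force: [-0.2, 0.1, 0.8]
opening: 84.9
t: 26.9
tool_pos: [408.1, 176.6, 40.7]
ee_rot: [1.8, 1.571, -1.25]
contact_force: [-0.8, 1.1, 7.2]
opening: 65.2
t: 27.52
tool_pos: [408.1, 175.9, 160.6]
ee_rot: [2.223, 1.57, -0.828]
contact_force: [-0.3, -0.2, -4.6]
opening: 65.1
to [ 560.  -121.5  165. ] shift [  -4.2  309.9 -124.5] turn [-0.003 -0.001 -0.001]
```

```bash
python3 -m jog '[[[-4,35,-14,0,0,0],[-4,85,-34,0,0,0],[-4,138,-55,0,0,0],[-4,190,-76,0,0,0],[-4,242,-97,0,0,0],[-4,290,-116,0,0,0],[-4,310,-124.5,0,0,0],[-4,310,-124.5,0,0,0],[-4,310,-124.5,0,0,0]]]'
python3 - <<'E'
from h import *
plan(st(0,0,54))
E
```

```text
t: 28.65
tool_pos: [559.0, -119.8, 163.7]
ee_rot: [-0.497, 1.569, 2.736]
contact_force: [0.2, 0.6, -3.6]
opening: 64.9
to [ 560.  -121.5   54. ] shift [109.7   1.9  -1. ] turn [-0.001  0.002  0.001]
```

```bash
python3 -m jog '[[[30,1.9,-0.9,0,0,0],[60,1.9,-0.9,0,0,0],[85,1.9,-0.9,0,0,0],[100,1.9,-0.9,0,0,0],[106,1.9,-0.9,0,0,0],[110,1.9,-0.9,0,0,0],[112,1.9,-0.9,0,0,0],[112,1.9,-0.9,0,0,0]]]'
python3 -m jog '[[[1,0,0,0,0,0],[2,0,0,0,0,0],[2,0,0,0,0,0]]]'
```

```text
t: 29.65
tool_pos: [560.2, -121.6, 52.1]
ee_rot: [-0.607, 1.57, 2.627]
contact_force: [0.3, 0.3, -3.7]
opening: 65.0
t: 30.02
tool_pos: [560.4, -121.7, 50.8]
ee_rot: [-0.759, 1.57, 2.474]
contact_force: [-2.1, -0.3, 3.7]
opening: 65.2
```

```bash
python3 -m jog '[[[0,0,0,0,0,0],[0,0,0,0,0,0],[0,0,0,0,0,0],[-15,0,0,0,0,0],[-40,0,0,0,0,0],[-80,0,0,0,0,0],[-120,0,0,0,0,0],[-120,0,40,0,0,0],[-120,0,90,0,0,0],[-120,0,131,0,0,0],[-120,0,131,0,0,0]]]' 85
python3 - <<'E'
from h import *
f=arm.grab_frame("top")
plan(st(-131,0,108))
b=blobs(f,'red'); print(b,[inst(ray(f,*x[0],85)).round(1) for x in b])
snap("side","s12",(190,100,350,220),5)
E
```

```text
t: 31.4
tool_pos: [427.1, -134.3, 171.8]
ee_rot: [0.608, 1.568, -2.443]
contact_force: [1.0, -0.2, 0.6]
opening: 84.7
to [ 429.6 -133.7  108. ] shift [64.  -0.5 -0.1] turn [-0.002 -0.001 -0.001]
[(array([ 17.6, 149.1]), np.int32(212), array([18, 15], dtype=int32)), (array([315.8, 191.4]), np.int32(240), array([17, 18], dtype=int32)), (array([419.2, 189.6]), np.int32(118), array([13, 12], dtype=int32))] [array([211.8, 842.6,  85. ]), array([-0.3, -1.2, 85. ]), array([ -27. , -304.1,   85. ])]
```

View pics/s12.png

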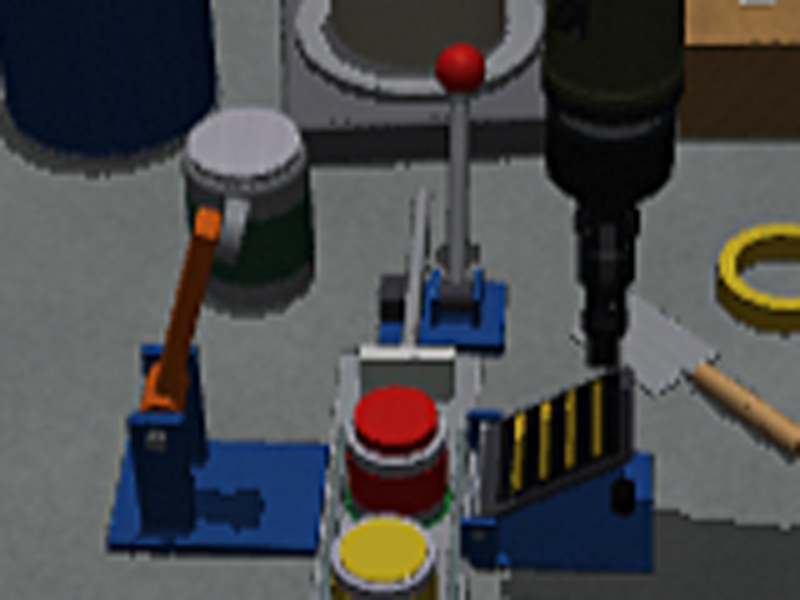

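```bash
python3 -m jog '[[[0,0,0,0,0,0],[0,0,0,0,0,0],[20,-0.5,0,0,0,0],[45,-0.5,0,0,0,0],[62,-0.5,0,0,0,0],[62,-0.5,0,0,0,0]]]' 0
python3 -m jog '[[[6,0,0,0,0,0],[12,0,0,0,0,0],[18,0,0,0,0,0],[24,0,0,0,0,0],[30,0,0,0,0,0],[36,0,0,0,0,0],[42,0,0,0,0,0],[46,0,0,0,0,0],[48,0,0,0,0,0],[50,0,0,0,0,0],[52,0,0,0,0,0],[54,0,0,0,0,0],[54,0,0,0,0,0],[54,0,0,0,0,0]]]'
python3 -m jog '[[[1,0,0,0,0,0],[2,0,0,0,0,0],[2,0,0,0,0,0],[2,0,0,0,0,0]]]'
```

```text
t: 32.25
tool_pos: [430.5, -132.9, 108.9]
ee_rot: [-0.929, 1.57, 2.305]
contact_force: [-0.2, 0.1, 0.3]
opening: -0.3
t: 34.0
tool_pos: [429.9, -133.0, 55.5]
ee_rot: [0.16, 1.57, -2.889]
contact_force: [-5.1, 0.0, 17.1]
opening: -0.4
t: 34.5
tool_pos: [429.9, -133.0, 55.3]
ee_rot: [1.409, 1.569, -1.641]
contact_force: [-8.2, 1.5, 32.7]
opening: 0.0
```

```bash
python3 - <<'E'
from h import *
snap("side","s13a",(190,100,350,220),5)
E
python3 -m jog '[[[-6,0,0,0,0,0],[-14,0,0,0,0,0],[-24,0,0,0,0,0],[-36,0,0,0,0,0],[-48,0,0,0,0,0],[-80,0,0,0,0,0],[-130,0,0,0,0,0],[-185,0,0,0,0,0],[-185,0,0,0,0,0]]]';python3 - <<'E'
from h import *
snap("side","s13",(190,100,350,220),5)
f=arm.grab_frame("top")
for c in('red','yellow'):
  b=blobs(f,c); print(c,[inst(ray(f,*x[0],75)).round(1) for x in b])
k=st(-30,-280.3,240);plan(k)
E
```

```text
t: 35.67
tool_pos: [431.1, -132.7, 244.1]
ee_rot: [2.371, 1.564, -0.678]
contact_force: [-0.2, -0.2, -0.7]
opening: 0.4
red [array([213.9, 847.1,  75. ]), array([-0.4, -1.1, 75. ]), array([ -26.3, -307.4,   75. ])]
yellow [array([  1. , 110.2,  75. ]), array([-261.1, -217.9,   75. ])]
to [ 556.2 -403.4  240. ] shift [   1.3  281.1 -101.7] turn [-0.001  0.001 -0.003]
```

View pics/s13.png

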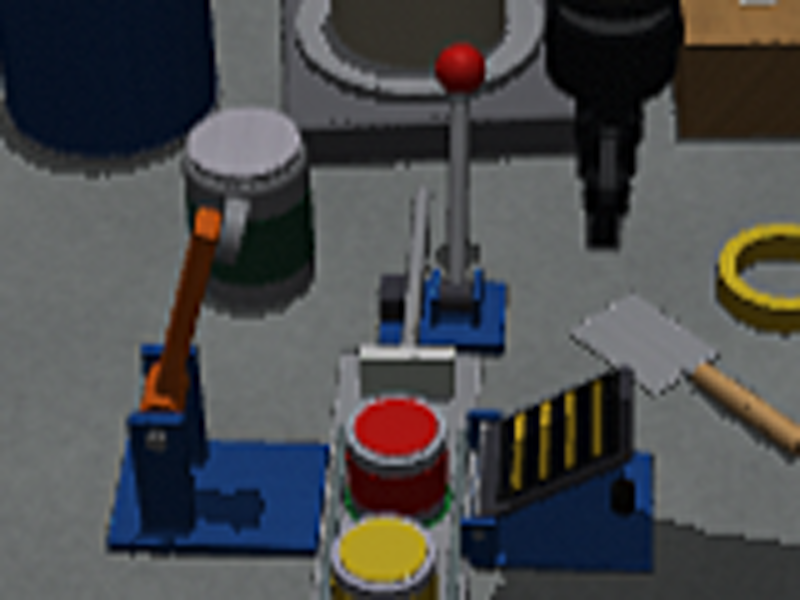

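View pics/s13a.png

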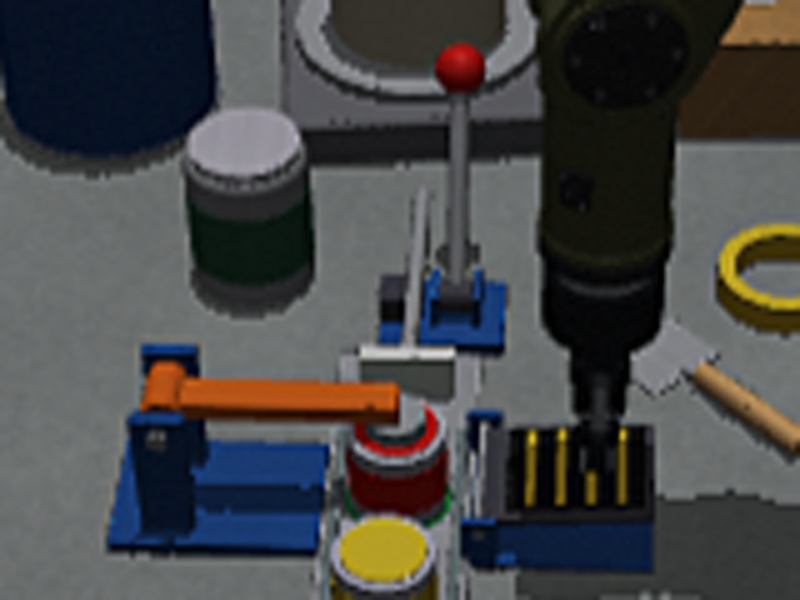

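Red lid home and the press is up again. On to the lever.

```bash
python3 -m jog '[[[1,50,-18,0,0,0],[1,105,-38,0,0,0],[1,160,-58,0,0,0],[1,215,-78,0,0,0],[1,260,-95,0,0,0],[1,281,-102,0,0,0],[1,281,-102,0,0,0],[1,282,-102,0,0,0],[1,282,-102,0,0,0]]]' 60
python3 - <<'E'
from h import *
plan(st(-30,-280.3,163))
E
```

```text
t: 36.9
tool_pos: [556.4, -403.0, 240.3]
ee_rot: [1.067, 1.568, -1.981]
contact_force: [0.7, -0.2, 0.8]
opening: 60.0
to [ 556.2 -403.4  163. ] shift [77.3  0.2  0.2] turn [ 0.     0.001 -0.002]
```

```bash
python3 -m jog '[[[30,0,0,0,0,0],[60,0,0,0,0,0],[77,0,0,0,0,0],[77,0,0,0,0,0],[77,0,0,0,0,0]]]' 60
python3 -m jog '[[[0,0,0,0,0,0],[0,0,0,0,0,0],[0,0,0,0,0,0]]]' 44 20
python3 -m jog '[[[-4,-8,0,0,0,0],[-8,-16,0,0,0,0],[-15,-31,0,0,0,0],[-21,-46,0,0,0,0],[-25,-61,0,0,0,0],[-27,-77,0,0,0,0],[-28,-93,0,0,0,0],[-27,-109,0,0,0,0],[-25,-125,0,0,0,0],[-21,-140,0,0,0,0],[-18,-148,0,0,0,0],[-15,-155,0,0,0,0],[-12,-163,0,0,0,0],[-8,-170,0,0,0,0],[-5,-175,0,0,0,0],[-2,-180,0,0,0,0],[0,-184,0,0,0,0],[1,-188,0,0,0,0],[1,-190,0,0,0,0],[1,-190,0,0,0,0]]]'
python3 - <<'E'
from h import *
print(inst(arm.state()["tool_pos"]))
f=arm.grab_frame("top")
for c in('red','yellow'):
  b=blobs(f,c); print(c,[inst(ray(f,*x[0],73)).round(1) for x in b])
E
```

```text
t: 37.52
tool_pos: [557.0, -403.3, 164.6]
ee_rot: [1.68, 1.568, -1.369]
contact_force: [1.0, -0.1, -0.5]
opening: 60.3
t: 37.9
tool_pos: [557.1, -403.3, 164.9]
ee_rot: [1.761, 1.567, -1.287]
contact_force: [-0.1, 0.1, -0.5]
opening: 43.9
t: 40.4
tool_pos: [540.4, -217.5, 164.0]
ee_rot: [1.981, 1.561, -1.07]
contact_force: [4.7, -12.2, -3.6]
opening: 44.0
[-28.41323852 -93.81275338 164.03620853]
red [array([214.3, 848. ,  73. ]), array([  0.2, 109.6,  73. ])]
yellow [array([  1.3, 175.6,  73. ])]
```

```bash
python3 -m jog '[[[1,-4,0,0,0,0],[2,-6,0,0,0,0],[2,-6,0,0,0,0],[2,-6,0,0,0,0]]]'
python3 - <<'E'
from h import *
print(inst(arm.state()["tool_pos"]))
f=arm.grab_frame("top")
for c in('red','yellow'):
  b=blobs(f,c); print(c,[inst(ray(f,*x[0],73)).round(1) for x in b])
plan(st(-30,-281,164))
snap("side","s14",(190,100,350,220),5)
E
```

```text
t: 40.95
tool_pos: [540.5, -216.9, 163.4]
ee_rot: [1.953, 1.553, -1.102]
contact_force: [2.4, -14.4, 2.0]
opening: 44.4
[-28.23310983 -93.14014817 163.39403559]
red [array([214.3, 848. ,  73. ]), array([  0.5, 110.2,  73. ])]
yellow [array([  1.3, 176.2,  73. ])]
to [ 556.2 -404.1  164. ] shift [  2.5 187.8   0.6] turn [-0.006 -0.007 -0.017]
```

View pics/s14.png

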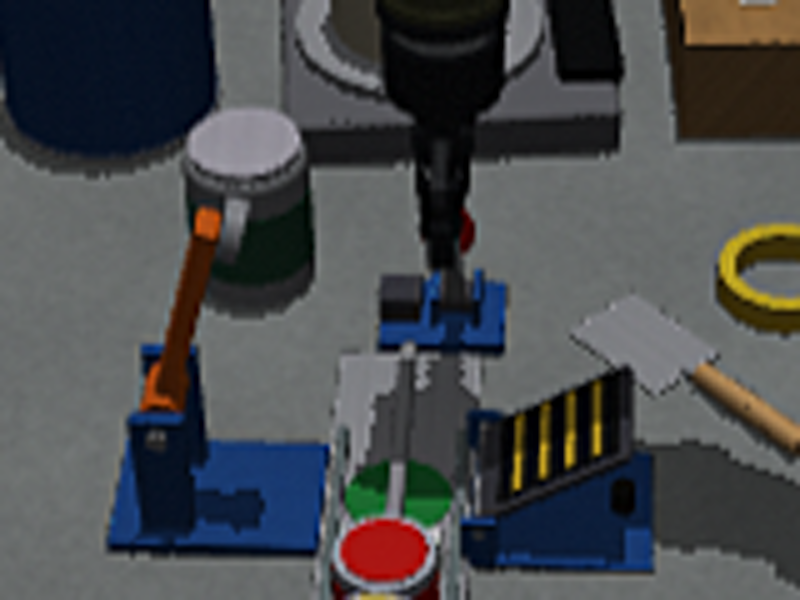

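```bash
python3 -m jog '[[[-6,14,0,0,0,-0.016],[-13,30,0,0,0,-0.016],[-20,46,0,0,0,-0.016],[-25,62,0,0,0,-0.016],[-27,78,0,0,0,-0.016],[-28,94,0,0,0,-0.016],[-28,108,0,0,0,-0.016],[-26,124,0,0,0,-0.016],[-22,140,0,0,0,-0.016],[-16,156,0,0,0,-0.016],[-9,170,0,0,0,-0.016],[-1,184,0,0,0,-0.016],[1,188,0,0,0,-0.016],[1,188,0,0,0,-0.016]]]'
python3 -m jog '[[[0,0,0,0,0,0],[0,0,0,0,0,0],[-30,0,0,0,0,0],[-70,0,0,0,0,0],[-90,0,0,0,0,0],[-90,0,0,0,0,0]]]' 62
python3 - <<'E'
from h import *
snap("side","s15");f=snap("top","t15")
for c in('yellow','red','blue'): print(c,[(tuple(x[0]),ray(f,*x[0],73).round(1),inst(ray(f,*x[0],73)).round(1)) for x in blobs(f,c,100)])
plan([450,-150,250]);plan([395,288.3,170])
E
```

```text
t: 42.8
tool_pos: [557.0, -403.7, 165.3]
ee_rot: [-3.068, 1.564, 0.161]
contact_force: [-0.3, -0.5, 0.3]
opening: 44.4
t: 43.55
tool_pos: [557.3, -403.7, 257.4]
ee_rot: [2.947, 1.561, -0.107]
contact_force: [-0.2, 0.1, 0.6]
opening: 61.9
yellow [((np.float64(255.3), np.float64(197.5)), array([545.,  54.,  73.]), array([  1.3, 176.2,  73. ])), ((np.float64(398.6), np.float64(272.2)), array([ 320.1, -363.2,   73. ]), array([-261.3, -218.4,   73. ]))]
red [((np.float64(17.6), np.float64(149.1)), array([694.6, 742.7,  73. ]), array([214.3, 848. ,  73. ])), ((np.float64(277.7), np.float64(195.4)), array([550.3, -11.7,  73. ]), array([  0.5, 110.2,  73. ]))]
blue [((np.float64(304.0), np.float64(136.5)), array([723.6, -92. ,  73. ]), array([165.6,  14.2,  73. ])), ((np.float64(309.3), np.float64(165.7)), array([ 636.8, -106.2,   73. ]), array([77.9,  8.1, 73. ])), ((np.float64(367.7), np.float64(197.7)), array([ 540.2, -277. ,   73. ]), array([ -34.2, -153. ,   73. ])), ((np.float64(312.3), np.float64(241.0)), array([ 415.3, -111.1,   73. ]), array([-143.2,   23.8,   73. ])), ((np.float64(175.3), np.float64(250.0)), array([395.1, 288.3,  73. ]), array([-126.2,  423.3,   73. ])), ((np.float64(142.4), np.float64(255.1)), array([381.8, 383.3,  73. ]), array([-130.6,  519.2,   73. ]))]
to [ 450 -150  250] shift [   4.2 -261.8   83.5] turn [-0.005 -0.006  0.001]
to [395.  288.3 170. ] shift [  84.5 -703.2  100.4] turn [-0.005 -0.006  0.001]
```

View pics/s15.png

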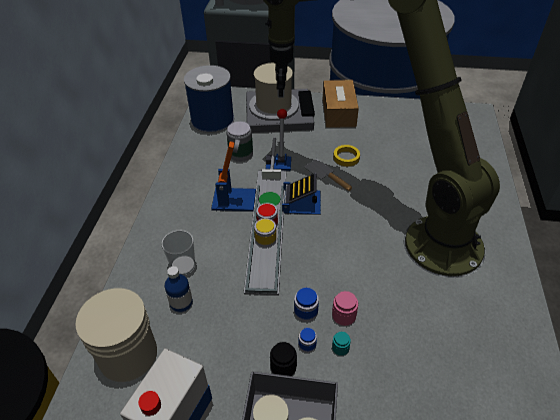

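```bash
python3 -m jog '[[[0,-50,16,0,0,0],[2,-105,33,0,0,0],[3,-160,50,0,0,0],[4,-215,67,0,0,0],[4,-262,83,0,0,0],[8,-317,85,0,0,0],[14,-372,87,0,0,0],[20,-427,90,0,0,0],[30,-482,92,0,0,0],[45,-537,94,0,0,0],[60,-592,96,0,0,0],[75,-647,98,0,0,0],[84,-690,100,0,0,0],[84.5,-703,100.4,0,-0.005,0],[84.5,-704,100.4,0,-0.005,0],[84.5,-704,100.4,0,-0.005,0]]]' 85
python3 - <<'E'
from h import *
snap("side","s16",(220,240,380,360),5)
f=arm.grab_frame("side"); print(blobs(f,'blue'))
plan([395,288.3,40])
E
```

```text
t: 45.65
tool_pos: [395.3, 287.4, 169.8]
ee_rot: [2.248, 1.57, -0.808]
contact_force: [-0.2, -0.1, -1.0]
opening: 84.8
[(array([215. , 201.5]), np.int32(79), array([10, 21], dtype=int32)), (array([242.6, 198.1]), np.int32(415), array([31, 22], dtype=int32)), (array([307.6, 334.6]), np.int32(139), array([15, 12], dtype=int32))]
to [395.  288.3  40. ] shift [130.1  -0.9   0.6] turn [-0.008 -0.001 -0.   ]
```

View pics/s16.png

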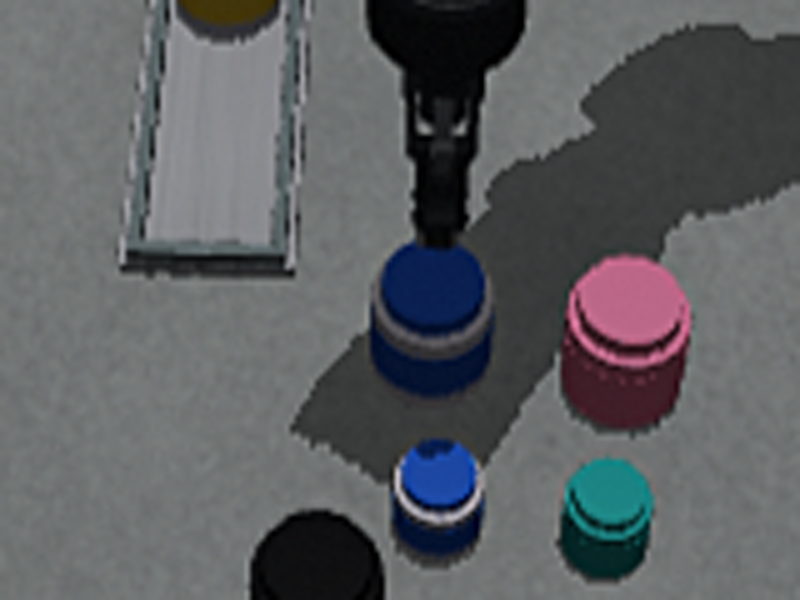

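```bash
python3 -m jog '[[[30,-0.9,0.5,0,0,0],[60,-0.9,0.5,-0.007,0,0],[85,-0.9,0.5,-0.007,0,0],[110,-0.9,0.5,-0.007,0,0],[130,-0.9,0.5,-0.007,0,0],[130,-0.9,0.5,-0.007,0,0]]]' 85
python3 -m jog '[[[0,0,0,0,0,0],[0,0,0,0,0,0],[0,0,0,0,0,0],[0,0,0,0,0,0],[0,0,0,0,0,0]]]' 55 35
python3 -m jog '[[[-30,0,0,0,0,0],[-70,0,0,0,0,0],[-110,0,0,0,0,0],[-120,0,0,0,0,0],[-120,0,0,0,0,0]]]'
python3 - <<'E'
from h import *
plan(st(0,0,165))
E
```

```text
t: 46.5
tool_pos: [394.9, 286.8, 39.3]
ee_rot: [1.173, 1.569, -1.878]
contact_force: [0.3, -0.2, 0.8]
opening: 84.9
t: 47.12
tool_pos: [395.7, 287.6, 40.6]
ee_rot: [3.036, 1.569, -0.015]
contact_force: [-0.6, 1.2, 6.9]
opening: 65.3
t: 47.75
tool_pos: [395.6, 286.9, 160.4]
ee_rot: [2.795, 1.568, -0.257]
contact_force: [-1.0, 0.3, -4.7]
opening: 65.2
to [ 560.  -121.5  165. ] shift [  -4.   421.5 -127.1] turn [-0.003 -0.002 -0.001]
```

```bash
python3 -m jog '[[[-4,35,-11,0,0,0],[-4,85,-26,0,0,0],[-4,138,-42,0,0,0],[-4,192,-58,0,0,0],[-4,246,-74,0,0,0],[-4,300,-90,0,0,0],[-4,354,-107,0,0,0],[-4,400,-121,0,0,0],[-4,421.5,-127.5,0,0,0],[-4,422.5,-128,0,0,0],[-4,422.5,-128,0,0,0]]]'
python3 - <<'E'
from h import *
plan(st(0,0,54))
E
```

```text
t: 49.12
tool_pos: [560.3, -120.7, 164.1]
ee_rot: [-2.09, 1.57, 1.143]
contact_force: [0.5, -0.0, -4.0]
opening: 65.1
to [ 560.  -121.5   54. ] shift [110.1   0.9   0.4] turn [-0.001 -0.     0.001]
```

```bash
python3 -m jog '[[[30,0.9,0.4,0,0,0],[60,0.9,0.4,0,0,0],[85,0.9,0.4,0,0,0],[100,0.9,0.4,0,0,0],[106,0.9,0.4,0,0,0],[110,0.9,0.4,0,0,0],[112,0.9,0.4,0,0,0],[112,0.9,0.4,0,0,0]]]'
python3 -m jog '[[[1,0,0,0,0,0],[2,0,0,0,0,0],[2,0,0,0,0,0]]]'
```

```text
t: 50.12
tool_pos: [560.2, -121.6, 52.4]
ee_rot: [-2.655, 1.57, 0.578]
contact_force: [0.3, -0.2, -3.9]
opening: 65.2
t: 50.5
tool_pos: [560.4, -121.7, 50.7]
ee_rot: [-2.956, 1.569, 0.277]
contact_force: [-0.7, 0.6, -1.1]
opening: 65.1
```

```bash
python3 -m jog '[[[0.5,0,0,0,0,0],[0,0,0,0,0,0],[0,0,0,0,0,0],[-15,0,0,0,0,0],[-40,0,0,0,0,0],[-80,0,0,0,0,0],[-120,0,0,0,0,0],[-120,0,40,0,0,0],[-120,0,90,0,0,0],[-120,0,131,0,0,0],[-120,0,131,0,0,0]]]' 85
python3 - <<'E'
from h import *
f=arm.grab_frame("top")
plan(st(-131,0,108))
b=blobs(f,'blue'); print([inst(ray(f,*x[0],85)).round(1) for x in b])
for c in('red','yellow'):
  b=blobs(f,c); print(c,[inst(ray(f,*x[0],73)).round(1) for x in b])
snap("side","s17",(190,100,350,220),5)
E
```

```text
t: 51.88
tool_pos: [426.8, -134.4, 171.4]
ee_rot: [1.308, 1.569, -1.744]
contact_force: [0.6, 0.1, 0.6]
opening: 84.9
to [ 429.6 -133.7  108. ] shift [63.7 -0.6 -0.2] turn [-0.002 -0.002 -0.001]
[array([163.5,  14.9,  85. ]), array([76.5,  9.2, 85. ]), array([ 2.7, -0.6, 85. ]), array([ -41.2, -167.7,   85. ]), array([-130. ,  516.4,   85. ])]
red [array([214.3, 848. ,  73. ]), array([ -26.2, -308.1,   73. ]), array([  0.5, 110.2,  73. ])]
yellow [array([  1.3, 176.2,  73. ]), array([-261.3, -218.4,   73. ])]
```

View pics/s17.png

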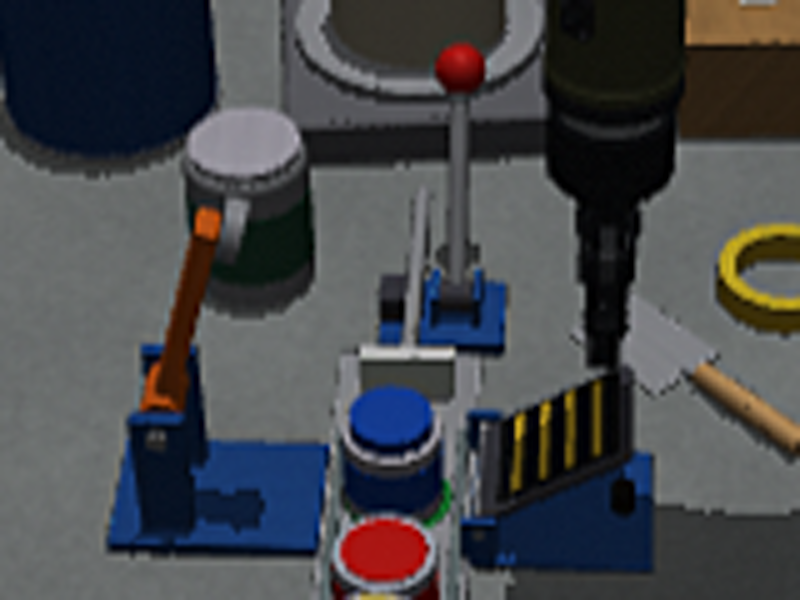

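Run:
```python
from h import *
snap("top","t17",(260,150,360,225),8)
```

```text
(no output)
```

View pics/t17.png

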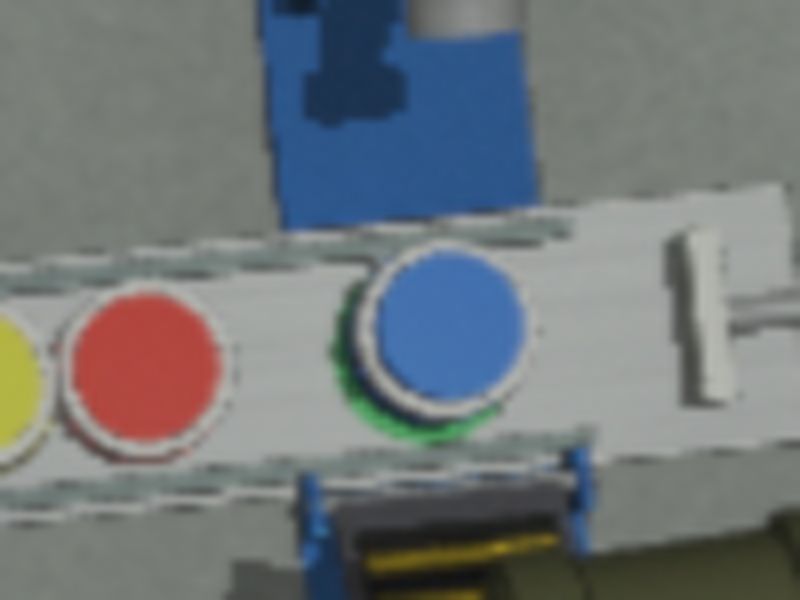

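```bash
python3 -m jog '[[[0,0,0,0,0,0],[0,0,0,0,0,0],[20,-0.5,0,0,0,0],[45,-0.5,0,0,0,0],[62,-0.5,0,0,0,0],[62,-0.5,0,0,0,0]]]' 0
python3 -m jog '[[[6,0,0,0,0,0],[12,0,0,0,0,0],[18,0,0,0,0,0],[24,0,0,0,0,0],[30,0,0,0,0,0],[36,0,0,0,0,0],[42,0,0,0,0,0],[46,0,0,0,0,0],[48,0,0,0,0,0],[50,0,0,0,0,0],[52,0,0,0,0,0],[54,0,0,0,0,0],[54,0,0,0,0,0],[54,0,0,0,0,0]]]'
python3 -m jog '[[[1,0,0,0,0,0],[2,0,0,0,0,0],[2,0,0,0,0,0],[2,0,0,0,0,0]]]'
python3 - <<'E'
from h import *
snap("side","s18",(190,100,350,220),5)
E
```

```text
t: 52.78
tool_pos: [430.8, -132.8, 108.5]
ee_rot: [-2.545, 1.569, 0.689]
contact_force: [-0.3, 0.6, 1.2]
opening: 0.2
t: 54.52
tool_pos: [430.3, -132.8, 55.4]
ee_rot: [2.797, 1.57, -0.252]
contact_force: [-7.9, 0.5, 22.9]
opening: 0.3
t: 55.02
tool_pos: [430.3, -132.8, 55.2]
ee_rot: [2.158, 1.568, -0.89]
contact_force: [-8.8, 1.6, 35.0]
opening: -0.4
```

View pics/s18.png

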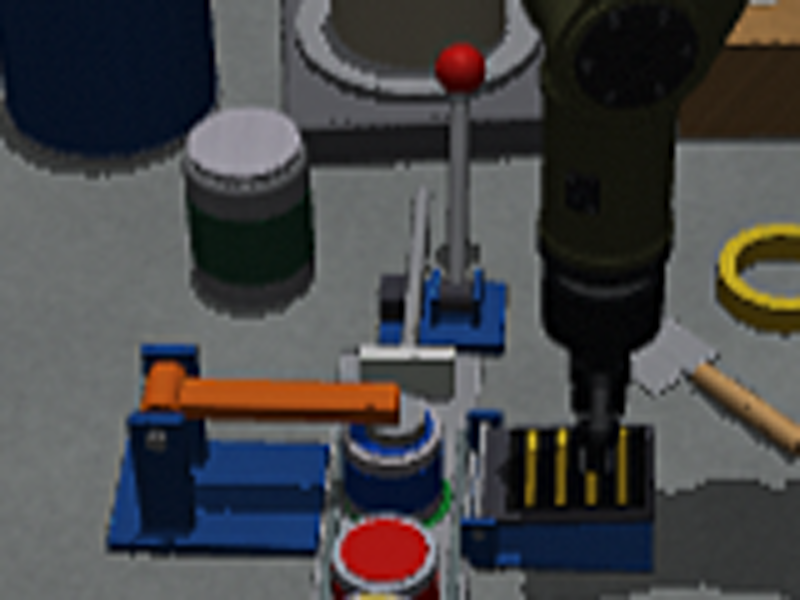

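Pedal at its stop, pad down on the blue lid. Release and go to the lever.

```bash
python3 -m jog '[[[-6,0,0,0,0,0],[-14,0,0,0,0,0],[-24,0,0,0,0,0],[-36,0,0,0,0,0],[-48,0,0,0,0,0],[-80,0,0,0,0,0],[-130,0,0,0,0,0],[-185,0,0,0,0,0],[-185,0,0,0,0,0]]]';python3 - <<'E'
from h import *
snap("side","s19",(190,100,350,220),5)
plan(st(-30,-280.3,240))
f=arm.grab_frame("top")
for c in('red','yellow','blue'):
  b=blobs(f,c); print(c,[inst(ray(f,*x[0],73)).round(1) for x in b])
E
```

```text
t: 56.2
tool_pos: [431.2, -132.3, 244.0]
ee_rot: [2.468, 1.562, -0.582]
contact_force: [0.5, -0.6, 0.5]
opening: 0.1
to [ 556.2 -403.4  240. ] shift [   3.4  281.3 -100.8] turn [-0.001 -0.004 -0.004]
red [array([214.3, 848.3,  73. ]), array([ -26.5, -308. ,   73. ]), array([  0.5, 110.2,  73. ])]
yellow [array([  1.3, 176.2,  73. ]), array([-261.3, -218.4,   73. ])]
blue [array([165.9,  13.8,  73. ]), array([77.9,  7.8, 73. ]), array([ 3.2, -1.7, 73. ]), array([ -40.8, -170.5,   73. ]), array([-130.6,  519.2,   73. ])]
```

View pics/s19.png

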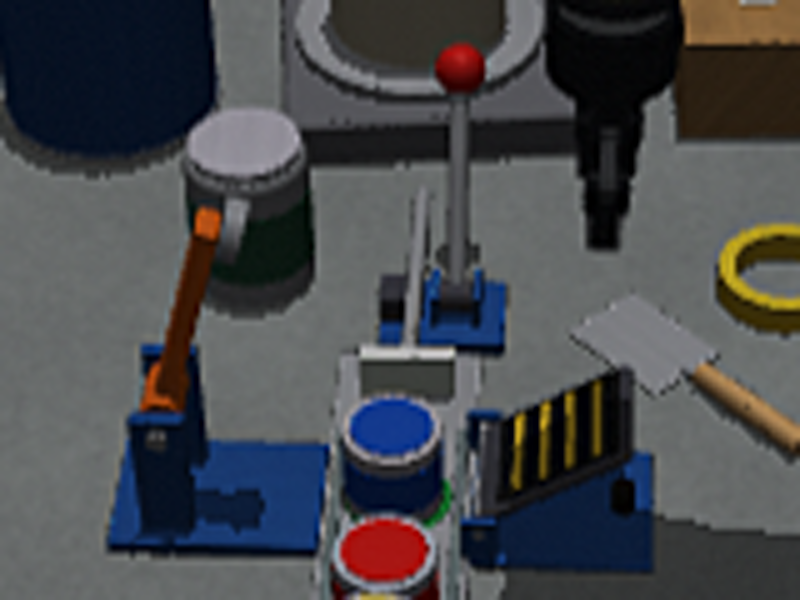

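```bash
python3 -m jog '[[[2,50,-18,0,0,0],[3,105,-38,0,0,0],[3,160,-58,0,0,0],[3,215,-77,0,0,0],[3,260,-93,0,0,0],[3,281,-101,0,-0.004,0],[3,282,-101,0,-0.004,0],[3,282,-101,0,-0.004,0],[3,282,-101,0,-0.004,0]]]' 60
python3 - <<'E'
from h import *
plan(st(-30,-280.3,163))
E
```

```text
t: 57.42
tool_pos: [555.4, -402.7, 238.6]
ee_rot: [0.7, 1.567, -2.348]
contact_force: [-0.3, -0.2, -0.3]
opening: 60.0
to [ 556.2 -403.4  163. ] shift [75.6  0.5 -0.9] turn [ 0.001  0.003 -0.003]
```

```bash
python3 -m jog '[[[30,0.5,-0.9,0,0,0],[60,0.5,-0.9,0,0,0],[75.5,0.5,-0.9,0,0,0],[75.5,0.5,-0.9,0,0,0],[75.5,0.5,-0.9,0,0,0]]]' 60
python3 -m jog '[[[0,0,0,0,0,0],[0,0,0,0,0,0],[0,0,0,0,0,0]]]' 44 20
python3 -m jog '[[[-4,-8,0,0,0,0],[-8,-16,0,0,0,0],[-15,-31,0,0,0,0],[-21,-46,0,0,0,0],[-25,-61,0,0,0,0],[-27,-77,0,0,0,0],[-28,-93,0,0,0,0],[-27,-109,0,0,0,0],[-25,-125,0,0,0,0],[-21,-140,0,0,0,0],[-18,-148,0,0,0,0],[-15,-155,0,0,0,0],[-12,-163,0,0,0,0],[-8,-170,0,0,0,0],[-5,-175,0,0,0,0],[-2,-180,0,0,0,0],[0,-184,0,0,0,0],[1,-188,0,0,0,0],[1,-190,0,0,0,0],[1,-190,0,0,0,0]]]'
python3 -m jog '[[[1,-4,0,0,0,0],[2,-6,0,0,0,0],[2,-6,0,0,0,0],[2,-6,0,0,0,0]]]'
python3 - <<'E'
from h import *
print(inst(arm.state()["tool_pos"]))
f=arm.grab_frame("top")
for c in('red','yellow','blue'):
  b=blobs(f,c); print(c,[inst(ray(f,*x[0],73)).round(1) for x in b])
plan(st(-30,-281,164))
E
```

```text
t: 58.05
tool_pos: [556.8, -403.4, 164.4]
ee_rot: [1.139, 1.567, -1.908]
contact_force: [0.1, -0.2, 0.3]
opening: 60.0
t: 58.42
tool_pos: [556.9, -403.5, 164.8]
ee_rot: [1.243, 1.566, -1.805]
contact_force: [-0.7, 0.6, -0.1]
opening: 44.0
t: 60.92
tool_pos: [540.3, -218.4, 164.0]
ee_rot: [1.761, 1.56, -1.29]
contact_force: [5.4, -12.1, -2.4]
opening: 44.1
t: 61.42
tool_pos: [540.4, -217.0, 163.0]
ee_rot: [1.811, 1.553, -1.243]
contact_force: [1.9, -13.6, 0.9]
opening: 43.9
[-28.42394674 -93.23156857 162.98381529]
red [array([214.3, 848. ,  73. ]), array([ -1.1, 175.8,  73. ])]
yellow [array([  0.3, 241.9,  73. ])]
blue [array([165.4,  14.8,  73. ]), array([78.5,  8.3, 73. ]), array([  3.2, 110.5,  73. ]), array([-131.3,   46.1,   73. ]), array([-130.6,  519.2,   73. ])]
to [ 556.2 -404.1  164. ] shift [  2.2 187.7   0.5] turn [-0.006 -0.004 -0.017]
```

```bash
python3 -m jog '[[[1,-4,0,0,0,0],[1,-5,0,0,0,0],[1,-5,0,0,0,0]]]'
python3 -m jog '[[[-6,14,0,0,0,-0.016],[-13,30,0,0,0,-0.016],[-20,46,0,0,0,-0.016],[-25,62,0,0,0,-0.016],[-27,78,0,0,0,-0.016],[-28,94,0,0,0,-0.016],[-28,108,0,0,0,-0.016],[-26,124,0,0,0,-0.016],[-22,140,0,0,0,-0.016],[-16,156,0,0,0,-0.016],[-9,170,0,0,0,-0.016],[-1,184,0,0,0,-0.016],[1,188,0,0,0,-0.016],[1,188,0,0,0,-0.016]]]'
python3 -m jog '[[[0,0,0,0,0,0],[0,0,0,0,0,0],[-30,0,0,0,0,0],[-70,0,0,0,0,0],[-110,0,0,0,0,0],[-140,0,0,0,0,0],[-140,0,0,0,0,0],[-140,0,0,0,0,0]]]' 62
python3 - <<'E'
from h import *
print(arm.state()["contact_force"])
snap("side","s20",(190,100,350,250),5);f=snap("top","t20")
for c in('yellow','red','blue'): print(c,[inst(ray(f,*x[0],73)).round(1) for x in blobs(f,c,100)])
E
```

```text
t: 61.85
tool_pos: [540.4, -216.9, 162.9]
ee_rot: [1.827, 1.546, -1.231]
contact_force: [2.1, -13.4, -0.6]
opening: 44.1
t: 63.6
tool_pos: [556.3, -403.8, 166.2]
ee_rot: [2.284, 1.561, -0.773]
contact_force: [0.1, 0.5, -0.1]
opening: 44.1
t: 64.6
tool_pos: [555.0, -402.5, 305.6]
ee_rot: [2.232, 1.562, -0.825]
contact_force: [-0.0, -0.7, -0.1]
opening: 61.4
[-0.00284641 -0.70247564 -0.10034573]
yellow [array([  0.3, 241.9,  73. ]), array([-261.3, -218.4,   73. ])]
red [array([214.6, 848.3,  73. ]), array([ -1.1, 175.8,  73. ])]
blue [array([165.9,  13.8,  73. ]), array([77.9,  7.8, 73. ]), array([  3.5, 110.4,  73. ]), array([-143.2,   23.5,   73. ]), array([-130.6,  519.2,   73. ])]
```

View pics/s20.png

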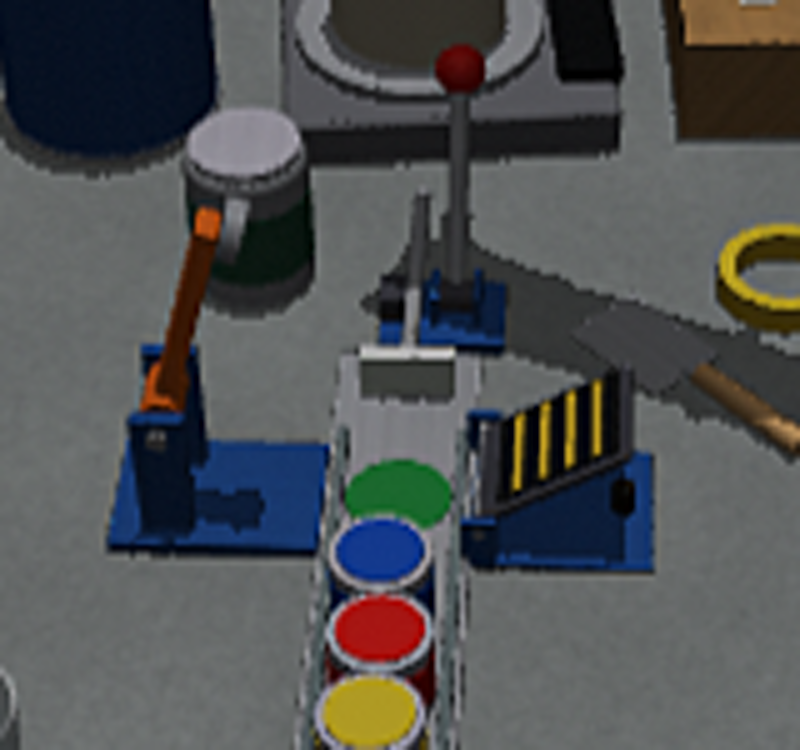

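View pics/t20.png

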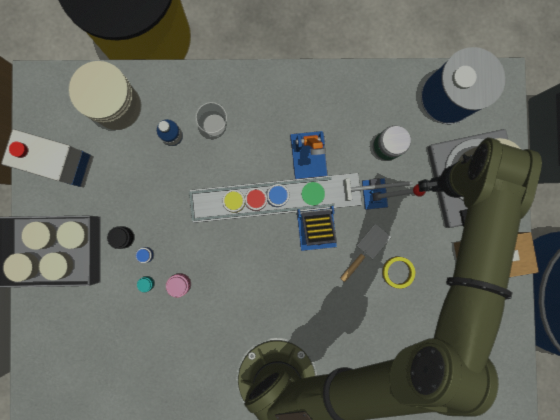

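All three tins stand closed in the lane, at top-view pixels (233,201), (256,199) and (278,195). Pedal and lever are at rest and the bystanders haven't moved. Handing in.

```bash
python3 -c "
from rig import arm
print(arm.finish_job())"
```

```text
the job is handed in; nothing more can be done
None
```

I closed and ejected the three tins that were there, in order: yellow, red, blue. There was no white tin, and for blue I took the larger of the two blue tins. I handed the job in at about 65 s; it reports no verdict.

| Tin | Final position along the lane (y) | Off the centre line (x) |
|---|---|---|
| Yellow | 242 mm | 0 mm |
| Red | 176 mm | -1 mm |
| Blue | 110 mm | +3.5 mm |

- **Pressing:** each time the pedal reached its stop, with the push force rising to about 33–35 N and no further travel. The pictures show all three lids pushed in.
- **Ejecting:** each push ended with the lever at the same end position and the tin at about y 110 mm.
- **Last pictures:** pedal, press arm and lever were back at rest. The gripper was clear with no contact force, and the bystanders stood where they had been.
- **Off target:** the blue tin sat about 3 mm off centre in the nest, within the 15 mm allowed, and rode slightly to the far side in the lane.

No check failed or disagreed with another.

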